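# Clamp two ring blanks in the carver's jig

### The arm

A 6-joint arm with a two-finger parallel gripper is mounted at the origin on the work surface. World frame = base frame: x ahead of the robot, y to its left, z up, the work surface at z = 0. Lengths are in mm, angles in degrees, forces in N, time in s.
With the tool pointing down it reaches from about 375 to 925 mm from the base axis. Payload 5.7 kg.
Tool frame: the origin (TCP) lies between the finger pads; the fingertips stand 17 mm ahead of it and the grasp point (between the pads) lies 2 mm behind it; z points along the fingers, y is the line along which they close (so a half turn about z gives the same grasp; the last joint's range is limited). The gripper opens to 88 mm and grips with 3 to 60 N. Pads are 20 mm wide; open, the fingers measure 115 mm over their backs; the gripper's body (75 mm by 178 mm) begins 61 mm behind the grasp point.
Start: joints at [60.212, 20.558, 86.54, -0, 72.909, -6.595], TCP at [236.289, 551.477, 206.723] pointing down, gripper open.
Joint ranges: [-170.27, 170.27], [-57.76, 135], [12.27, 136.19], [-55.21, 235.2], [11.17, 155.16], [-170.74, 170.74]. Speed limits (degrees/s): [136.94, 136.94, 180, 180, 180, 180].

### API

Orientations are given as [roll, pitch, yaw] about the fixed x, y, z axes, in that order (R = Rz(yaw) Ry(pitch) Rx(roll)).
In Python, from rig import r, imaging, order gives the robot as it stands.
- The arm moves only by the shell command python3 -m pendant 'ROWS' [FORCE]. ROWS is JSON, a list of rows, each an object with "xyz": the shift along the tool's x, y, z in units of 25 mm (1.0 is 25 mm), a list of three; "rot": the turn, a rotation vector about the tool's x, y, z in units of 5 degrees (1.0 is 5 degrees), a list of three; "fingers": the opening, from 0 (shut) to 1 (fully open). In form: [{"xyz": [x, y, z], "rot": [ax, ay, az], "fingers": fingers}, ...]. A call has 1 to 5 rows; each row shifts and turns the commanded pose from where the row before left it, along the tool's axes as they then stand; what a row does not reach is not made up. A row lasts 1/12 s, in which the tool goes at most 41.7 mm and 7.16 degrees, less where a joint would pass 70% of its speed; a pose out of reach is approached as far as the arm can. A call is refused whole if a number of a shift passes 1 or a number of a turn 1, either way. A call with a gripper value outside its range is refused whole. The fingers move at their own pace and stop on an object; FORCE is the grip in N (left out, the last holds). Time passes only in rows, so rows that do not move let the fingers close. It gives the time, the measured TCP pose, the force, the opening and the grip force at its end, in the units of the state.
- r.read_state(): the state, without advancing time (a new reading comes with each control period).
- imaging.camera(name): name is "side" or "top"; returns a dict with "pixels" (480x640x3 uint8, red, green, blue), "z_map" (480x640 float32, mm along the optical axis (not along the pixel's ray), 0 where there is no reading), "mtx" (3x3 intrinsics, pixels), "k1" (the pictures are not rectified: a ray, as slopes to the right and down, at radius r is drawn at 1 + k1 r^2 times it, then the intrinsics apply), "R" (3x3) and "t" (3): a world point X has camera coordinates R X + t. Camera axes: x right, y down, z forward; pixel columns grow to the right and rows downward; lengths in mm; the calibration is good to about 2 mm. A picture is of the moment at which its call begins.
- order.hand_in(): hands the job in; it is judged then, once.
The state is a dict: "t": time; "qpos": joint angles; "joint_velocities": joint speeds; "effort": joint torques, N m; "eef_pos": TCP position; "tcp_rot": TCP orientation; "wrist_force": force on the tool from outside, world axes, zero at the start; "ft_torque": the same for the moment, N m; "opening": finger opening in mm; "finger_force": force on a finger pad.
Only numpy, scipy, OpenCV 4.12 (cv2) and the standard library are available. Lean on these libraries where they do the work, as an engineer would, in place of code of your own. Each camera call takes 0.05 s, during which the arm holds its last target. There are 200 camera calls.

### The job

Load the green carving jig: thread the wide dark wooden ring and then the narrow pale one down its steel post, each lying flat and fully home. Then press the sprung red-handled lever down until the catch holds it by itself, clamping the stack. Leave the jar, the tin, the wooden offcut and the red-handled file where they are.

Things in the scene. Friction and masses are not known exactly. Their poses are not given: they have to be found in the camera images.
- jig: Green carving jig fixed to the bench. Origin on the post's axis at bench height, z up. Wooden board with a green metal plate, x -75 to 75 mm, y -100 to 210; the plate's flat top is 22 mm above the bench. Steel post of 20 mm diameter at the origin, 28 mm high above the plate, its top 6 mm tapered. Two green cheeks, 107 mm high, carry the lever's hinge at y = +165 mm.
- post_tip (a point): centre of the top of the steel post, 50 mm above the bench; axes as the jig's
- lever (a joint): Angle of the sprung lever: 0 = raised rest, pointing 1.22 rad above level; grows as it is pressed down; 1.22 = level, along the jig's -y over the post; hard stop 1.265. A spring drives it back to 0: 2 N to press at the handle at first, about 9 N when level on both rings. At about 1.225 the catch snaps over its side pin and then holds it at about 1.215 when let go.
- handle (a point): Centre of the red round crossbar at the lever's free end: 18 mm diameter, 90 mm long along the jig's x, 235 mm from the hinge; the lever bar behind it is 18 mm wide, 16 thick. It swings about lever_hinge in the jig's y-z plane: in jig coordinates from y = +84, height 311 mm (raised) to y = -70, height 90 mm (level).
- lever_hinge (a point): centre of the lever's hinge, 90 mm above the bench, at jig x = 0, y = +165; the hinge axis is the jig's x axis
- catch (a point): Under the nose of the orange sprung hook (12 mm wide, up to 117 mm high) beside the lever at jig x = 15 to 27, y = 80 to 105 mm. The pin on the lever pushes it aside by itself and it springs back over the pin. Not to be touched: pushing it towards -y frees the lever.
- pad_face (a point): Centre of the underside of the sprung black pad, 36 mm diameter, that hangs under the lever 165 mm from its hinge and bears on the upper ring with about 5 N when the lever is held down
- wide_mid (a point): centre of the wide dark ring, at half its height; z is the ring's axis. Outer diameter 58 mm, hole 24 mm, height 18 mm. It starts lying flat on the bench.
- narrow_mid (a point): centre of the narrow pale ring, at half its height; z is the ring's axis. Outer diameter 40 mm, hole 24 mm, height 18 mm. It starts lying flat on the bench.
- jar: bystander: glass jar with a red lid, 64 mm diameter, 100 mm high, loose; origin at the centre of its underside
- tin: bystander: round brass tin with steel lid, 62 mm diameter, 40 mm high, loose; origin at the centre of its underside
- offcut: bystander: wooden offcut 30 (x) by 38 (y) by 45 mm high, loose; origin at the centre of its underside
- file: bystander: file lying flat, red round handle 18 mm thick from x = -99 to +4 mm, steel blade 12 mm wide and 11 mm high on to x = +110 mm; origin below the joint of handle and blade
Things that resemble listed ones, but are neither listed nor needed, are in the scene too. Leave any purple look-alike of the part that bears narrow_mid alone.

How it is judged (in metres and radians):
On the way, in this order (a step that is already met when the one before it is completed fails the run):
1. the wide ring lies flat and fully home on the plate, round the post (horizontal distance between wide_mid and jig below 0.005 m and z of wide_mid in the frame of jig between 0.0285 and 0.0335 m and angle between the z axis of wide_mid and the z axis of jig, either way round below 0.08 rad), for 0.2 s.
2. the narrow ring lies on it, flat and fully home round the post, the lever still up (all of step 1 and horizontal distance between narrow_mid and jig below 0.005 m and z of narrow_mid in the frame of jig between 0.0465 and 0.0515 m and angle between the z axis of narrow_mid and the z axis of jig, either way round below 0.08 rad and value of joint lever below 1 rad), for 0.2 s.
3. the lever is pressed down level (all of step 1 and horizontal distance between narrow_mid and jig below 0.005 m and z of narrow_mid in the frame of jig between 0.0465 and 0.0515 m and angle between the z axis of narrow_mid and the z axis of jig, either way round below 0.08 rad and value of joint lever above 1.17 rad), for 0.2 s.
At the end, for the whole second after the job is handed in: The wide ring lies on the jig's plate and the narrow ring on the wide one, both round the post (centres within 5 mm of its axis, heights within 2.5 mm of fully home, flat within 0.08 rad), and the lever is held down by its catch (beyond 1.17 rad) and at rest (all of step 3 and velocity of joint lever between -0.05 and 0.05 rad/s); the robot touches nothing.
It fails at once if a bystander (jar, tin, offcut or file) is shifted by more than 25 mm or tipped over (distance of any of jar, tin, offcut, file from where it was at the start of the episode above 0.025 m or angle between any of jar, tin, offcut's own z axis and vertical above 0.5 rad).
It also fails if it takes over 66 s, if anything falls off the work surface, if the arm or the gripper's body presses on something with over 40 N, if the wrist force passes 120 N, or if a joint passes its speed limit or range.

## Working session

There is one attempt and no reset: what is moved stays moved. The work goes in short steps, Python scripts to look and compute and a shell command to move; the robot and the scene stay as the last step left them, time stands still between calls to the robot, and variables do not carry over. Pictures are saved under pics/ and viewed, at most 12 in all, crops included, and the job is handed in when it is done.

```bash
mkdir -p pics; ls
python3 - <<'E'
from rig import r, imaging
import cv2,numpy as np,pickle
s=r.read_state();print(s)
for n in("top","side"):
    c=imaging.camera(n);pickle.dump(c,open(f"pics/{n}0.pkl","wb"))
    cv2.imwrite(f"pics/{n}0.png",c["pixels"][:,:,::-1]);print(n,c["mtx"],c["k1"],c["R"],c["t"])
E
```

```text
pics
{'t': 0.0, 'qpos': array([ 6.02131312e+01,  2.05950935e+01,  8.65979533e+01, -2.21074365e-05,
        7.29096295e+01, -6.59606613e+00]), 'joint_velocities': array([ 0.08682141,  0.0530208 , -0.02198266, -0.07200976, -0.06475722,
       -0.06677181]), 'effort': array([ 6.72297556e-04, -5.15368581e+01, -2.70725513e+01,  6.76769041e-02,
        3.52620415e-02, -1.18208736e-04]), 'eef_pos': array([235.93760812, 550.88357397, 205.94603003]), 'tcp_rot': array([-1.79898001e+02, -1.17733300e-02,  1.56809193e+02]), 'wrist_force': array([-0.63622065, -0.05125752,  0.07864749]), 'ft_torque': array([-0.0043846 ,  0.08381807,  0.03600779]), 'finger_force': 0.0, 'opening': 87.96017370924764}
top [[542.47192416   0.         326.94252292]
 [  0.         542.47192416 231.52005039]
 [  0.           0.           1.        ]] -0.07629255325478677 [[-0.03612978 -0.99933757 -0.00436599]
 [-0.97577802  0.03622057 -0.21574365]
 [ 0.21575887 -0.00353454 -0.97644028]] [   6.78203574  602.46286502 1413.43119421]
side [[463.69021056   0.         308.82105744]
 [  0.         463.69021056 241.58684314]
 [  0.           0.           1.        ]] 0.009457548037187766 [[ 0.82615949 -0.56317541  0.0171449 ]
 [-0.32878379 -0.50657944 -0.79704359]
 [ 0.45756061  0.65284816 -0.60367836]] [-483.07737557  350.38969831  848.78860344]
```

View pics/top0.png

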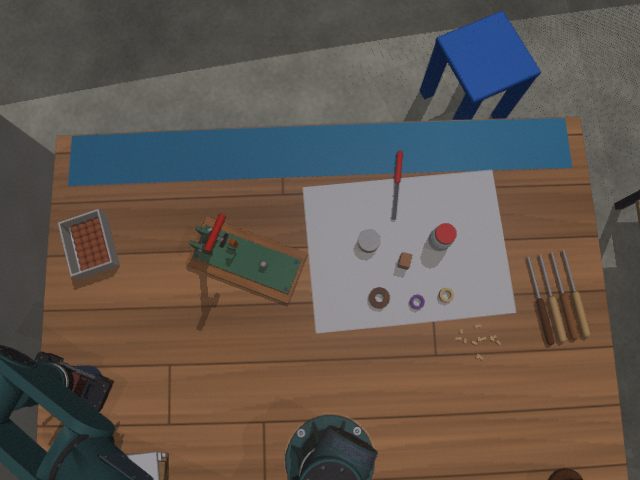

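View pics/side0.png

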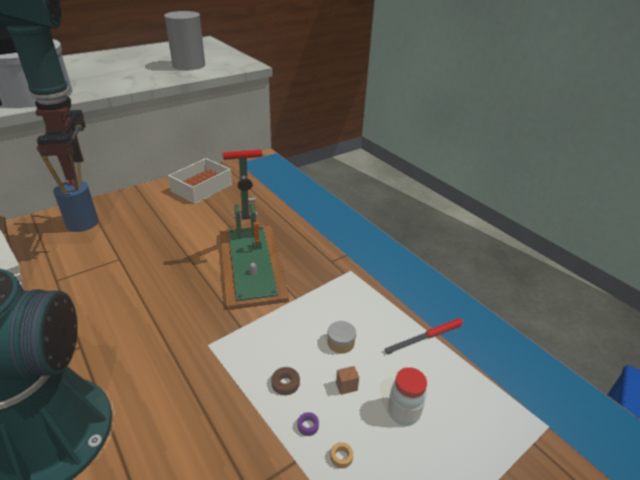

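Top view: dark ring at (379,298), purple look-alike at (417,302), pale ring at (446,296), tin (369,240), offcut (405,261), jar (443,236), file (398,185), post (263,265), raised red handle (216,232). The side view agrees: dark ring (286,380), purple (308,424), pale (342,454), post (252,268).

The three ring candidates are the dark one, which is wide_mid; the purple one, which is to be left alone; and the pale one at (446,296), which is narrow_mid. I'll confirm this in one crop.

```bash
cat > h.py <<'E'
import numpy as np,cv2,pickle
def ld(n): return pickle.load(open(f"pics/{n}.pkl","rb"))
def rays(c,uv):
    uv=np.asarray(uv,float).reshape(-1,2);K=c["mtx"]
    d=(uv-[K[0,2],K[1,2]])/[K[0,0],K[1,1]];u=d.copy()
    for _ in range(8): u=d/(1+c["k1"]*(u**2).sum(1,keepdims=True))
    return np.c_[u,np.ones(len(u))]
def plane(c,uv,z):
    d=rays(c,uv)@c["R"];o=-c["R"].T@c["t"]
    return o+d*((z-o[2])/d[:,2])[:,None]
def cloud(c,uv):
    uv=np.asarray(uv,int).reshape(-1,2);Z=c["z_map"][uv[:,1],uv[:,0]]
    return (rays(c,uv)*Z[:,None]-c["t"])@c["R"]
def box(x0,x1,y0,y1):
    X,Y=np.meshgrid(np.arange(x0,x1),np.arange(y0,y1));return np.c_[X.ravel(),Y.ravel()]
def hsv(c): return cv2.cvtColor(c["pixels"],cv2.COLOR_RGB2HSV)
E
python3 - <<'E'
from h import *
T=ld("top0");S=ld("side0")
def ring(c,b,name):
    uv=box(*b);P=cloud(c,uv);ok=(P[:,2]>13)&(P[:,2]<24)
    # colour: not white paper
    px=hsv(c)[uv[:,1],uv[:,0]]; ok2=(px[:,1]>60)
    q=plane(c,uv[ok2&ok],18)[:,:2].astype(np.float32)
    (cx,cy),rad=cv2.minEnclosingCircle(q);print(name,"n",ok.sum(),(ok2&ok).sum(),"circ",cx,cy,rad,"mean",q.mean(0),"z",np.median(P[ok&ok2][:,2]))
    m=np.zeros((480,640),np.uint8);m[uv[ok2][:,1],uv[ok2][:,0]]=255
    cs,hi=cv2.findContours(m,cv2.RETR_CCOMP,cv2.CHAIN_APPROX_NONE)
    for k,co in enumerate(cs):
        if hi[0][k][3]>=0 and len(co)>8:
            h=plane(c,co,18)[:,:2];e=plane(c,co,0)[:,:2];print("  hole@18",h.mean(0),h.max(0)-h.min(0))
ring(T,(362,396,282,314),"wide T");ring(S,(268,304,364,398),"wide S")
ring(T,(436,457,285,307),"narrow T");ring(S,(326,358,440,470),"narrow S")
for c,b,n in((T,(180,315,210,310),"T"),(S,(215,295,215,310),"S")):
    uv=box(*b);P=cloud(c,uv);px=hsv(c)[uv[:,1],uv[:,0]]
    g=(px[:,0]>55)&(px[:,0]<95)&(px[:,1]>60)&(abs(P[:,2]-22)<5)
    q=plane(c,uv[g],22)[:,:2].astype(np.float32);print(n,"plate",g.sum(),cv2.minAreaRect(q),np.median(P[g][:,2]))
    cen=P[g].mean(0)
    p=(px[:,1]<60)&(P[:,2]>42)&(P[:,2]<56);print("post cand",p.sum())
    for a,bb in zip(uv[p],P[p]):print(a,bb.round(0),end=";")
    rd=((px[:,0]<8)|(px[:,0]>172))&(px[:,1]>150)&(P[:,2]>250)
    if rd.sum():print("\nhandle",rd.sum(),P[rd].mean(0),uv[rd].mean(0),plane(c,uv[rd].mean(0),311),P[rd].min(0),P[rd].max(0))
a=cv2.resize(T["pixels"][270:330,350:470],(600,300),interpolation=2)
b=cv2.resize(T["pixels"][205:310,180:312],(377,300),interpolation=2)
cv2.imwrite("pics/crop0.png",np.hstack([a[:, :600]])[:,:,::-1])
E
```

```text
wide T n 243 210 circ 423.046875 -151.30718994140625 27.85230255126953 mean [ 421.86237 -151.39282] z 18.056303123614256
  hole@18 [ 423.3487027  -151.62421761] [27.8523355  27.93066152]
wide S n 499 426 circ 422.4333801269531 -155.22213745117188 29.24995231628418 mean [ 421.16672 -155.06117] z 18.42700000022097
  hole@18 [ 422.55305434 -154.65346035] [26.36086892 24.71414649]
narrow T n 97 92 circ 422.6809387207031 -336.92279052734375 19.700626373291016 mean [ 422.7344  -337.38138] z 17.519281945132867
  hole@18 [ 422.53655532 -336.52470425] [25.2162597  25.38937538]
narrow S n 294 274 circ 421.6202697753906 -339.1697082519531 20.814023971557617 mean [ 421.81436 -339.51773] z 17.672271942421006
  hole@18 [ 420.13404564 -340.5316539 ] [20.99267395 20.05192687]
T plate 2259 ((544.180419921875, 213.1956024169922), (285.534912109375, 98.26628875732422), 67.31092071533203) 21.77771998671314
post cand 46
[230 246] [575. 253.  49.];[231 248] [571. 251.  43.];[234 248] [570. 242.  47.];[196 249] [570. 347.  48.];[197 249] [570. 344.  51.];[202 251] [563. 329.  52.];[205 252] [560. 321.  53.
[... 2191 characters left out ...]
52 265] [520. 159.  50.];[253 265] [523. 160.  48.];[254 265] [525. 157.  50.];[255 265] [527. 157.  49.];[256 265] [532. 161.  44.];[249 266] [515. 165.  45.];[250 266] [516. 162.  47.];[251 266] [517. 160.  48.];[252 266] [518. 156.  50.];[253 266] [520. 154.  51.];[254 266] [523. 154.  50.];[255 266] [526. 156.  47.];[256 266] [529. 156.  45.];[249 267] [514. 164.  43.];[250 267] [515. 160.  46.];[251 267] [517. 159.  46.];[252 267] [518. 155.  48.];[253 267] [521. 156.  46.];[254 267] [522. 152.  48.];[255 267] [525. 154.  46.];[250 268] [514. 158.  44.];[251 268] [515. 156.  45.];[252 268] [517. 154.  45.];[253 268] [520. 154.  45.];[254 268] [523. 154.  43.];[255 268] [524. 152.  44.];
```

View pics/crop0.png

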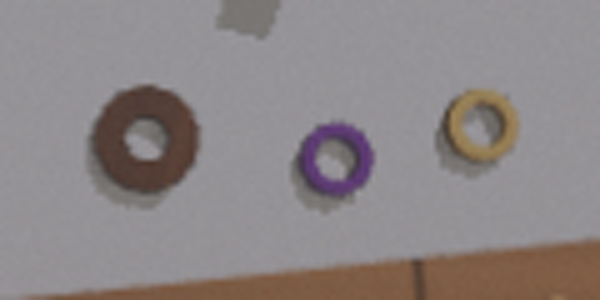

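The crop confirms the choice: dark wide ring at crop (147,138), purple one in the middle, pale narrow ring at (483,125). Measured positions are wide ring (422.8,-153.3), narrow ring (422,-338), post (521.5,160.3), and jig yaw about -22.7°. The sizes and heights match those given. Next I move clear of the start pose and turn the tool so it closes along the jig's x.

```bash
python3 -m pendant '[{"xyz":[-0.94,-1,0],"rot":[0,0,0],"fingers":1},{"xyz":[-0.94,-1,0],"rot":[0,0,0],"fingers":1},{"xyz":[-0.94,-1,0],"rot":[0,0,0],"fingers":1},{"xyz":[-0.94,-1,0],"rot":[0,0,0],"fingers":1},{"xyz":[-0.94,-1,0],"rot":[0,0,0],"fingers":1}]'
python3 -m pendant '[{"xyz":[-0.94,-1,0],"rot":[0,0,0],"fingers":1},{"xyz":[-0.94,-1,0],"rot":[0,0,0],"fingers":1},{"xyz":[-0.94,-1,0],"rot":[0,0,0],"fingers":1},{"xyz":[-0.94,-1,0],"rot":[0,0,0],"fingers":1},{"xyz":[-0.94,-1,0],"rot":[0,0,0],"fingers":1}]'
python3 -m pendant '[{"xyz":[-0.94,-1,0],"rot":[0,0,0],"fingers":1},{"xyz":[-0.94,-1,0],"rot":[0,0,0],"fingers":1},{"xyz":[-0.94,-1,0],"rot":[0,0,0],"fingers":1},{"xyz":[-0.94,-1,0],"rot":[0,0,0],"fingers":1},{"xyz":[0,0,0],"rot":[0,0,1],"fingers":1}]'
python3 -m pendant '[{"xyz":[0,0,0],"rot":[0,0,1],"fingers":1},{"xyz":[0,0,0],"rot":[0,0,1],"fingers":1},{"xyz":[0,0,0],"rot":[0,0,1],"fingers":1},{"xyz":[0,0,0],"rot":[0,0,1],"fingers":1},{"xyz":[0,0,0],"rot":[0,0,1],"fingers":1}]'
python3 -m pendant '[{"xyz":[0,0,0],"rot":[0,0,1],"fingers":1},{"xyz":[0,0,0],"rot":[0,0,1],"fingers":1},{"xyz":[0,0,0],"rot":[0,0,1],"fingers":1},{"xyz":[0,0,0],"rot":[0,0,1],"fingers":1},{"xyz":[0,0,0],"rot":[0,0,1],"fingers":1}]'
python3 -m pendant '[{"xyz":[0,0,0],"rot":[0,0,1],"fingers":1},{"xyz":[0,0,0],"rot":[0,0,1],"fingers":1},{"xyz":[0,0,0],"rot":[0,0,1],"fingers":1},{"xyz":[0,0,0],"rot":[0,0,1],"fingers":1},{"xyz":[0,0,0],"rot":[0,0,1],"fingers":1}]'
python3 -m pendant '[{"xyz":[0,0,0],"rot":[0,0,1],"fingers":1},{"xyz":[0,0,0],"rot":[0,0,1],"fingers":1},{"xyz":[0,0,0],"rot":[0,0,0],"fingers":1}]'
cat >> h.py <<'E'
def go(s,X):
    """shift to world X in tool axes, units of 25 mm"""
    from scipy.spatial.transform import Rotation as Ro
    R=Ro.from_euler("xyz",s["tcp_rot"],degrees=True).as_matrix()
    return (R.T@(np.asarray(X,float)-s["eef_pos"])/25).round(2)
E
python3 - <<'E'
from h import *
from rig import r
s=r.read_state();print(s["t"],s["eef_pos"],s["tcp_rot"],s["qpos"],go(s,[422.8,-153.3,100]))
c=ld("top0");uv=box(425,460,220,255);P=cloud(c,uv);k=(P[:,2]>85)&(P[:,2]<110);print("jar",P[k].mean(0),P[k].min(0),P[k].max(0))
E
```

```text
t: 0.52
eef_pos: [295.0, 388.6, 206.4]
tcp_rot: [-180.0, -0.0, 156.8]
wrist_force: [0.5, -0.8, 0.2]
opening: 87.8
finger_force: 0.0
t: 0.93
eef_pos: [353.8, 227.5, 206.6]
tcp_rot: [-180.0, -0.0, 156.8]
wrist_force: [0.9, 0.1, -0.1]
opening: 88.1
finger_force: 0.0
t: 1.35
eef_pos: [403.0, 95.4, 206.8]
tcp_rot: [-179.9, 0.1, 151.7]
wrist_force: [-0.0, -0.1, -0.1]
opening: 87.7
finger_force: 0.0
t: 1.77
eef_pos: [400.5, 100.0, 206.5]
tcp_rot: [-180.0, -0.0, 126.5]
wrist_force: [-0.2, -0.2, -0.5]
opening: 88.0
finger_force: 0.0
t: 2.18
eef_pos: [400.5, 100.2, 206.5]
tcp_rot: [-180.0, 0.0, 101.6]
wrist_force: [0.3, -0.2, 0.6]
opening: 88.1
finger_force: 0.0
t: 2.6
eef_pos: [400.5, 100.2, 206.5]
tcp_rot: [-180.0, 0.0, 76.6]
wrist_force: [-0.4, 0.1, 0.5]
opening: 87.9
finger_force: 0.0
t: 2.85
eef_pos: [400.5, 100.2, 206.5]
tcp_rot: [-180.0, 0.0, 66.6]
wrist_force: [0.5, -0.2, 1.1]
opening: 87.7
finger_force: 0.0
2.85 [400.53616465 100.16418394 206.54219331] [-1.79970040e+02  2.11746310e-02  6.66311209e+01] [ 4.43845163e+00  4.81090669e+00  1.08021448e+02 -5.15567320e-03
  6.72040236e+01  2.78093353e+01] [-8.95  4.84  4.26]
jar [ 578.38500782 -330.84082659   99.30448535] [ 551.07776871 -361.57637082   85.45510476] [ 608.13910904 -302.86600496  106.77241217]
```

```bash
python3 -m pendant '[{"xyz":[-0.9,0.48,0.4],"rot":[0,0,0],"fingers":1},{"xyz":[-0.9,0.48,0.4],"rot":[0,0,0],"fingers":1},{"xyz":[-0.9,0.48,0.4],"rot":[0,0,0],"fingers":1},{"xyz":[-0.9,0.48,0.4],"rot":[0,0,0],"fingers":1},{"xyz":[-0.9,0.48,0.4],"rot":[0,0,0],"fingers":1}]' | tail -5
python3 -m pendant '[{"xyz":[-0.9,0.48,0.4],"rot":[0,0,0],"fingers":1},{"xyz":[-0.9,0.48,0.4],"rot":[0,0,0],"fingers":1},{"xyz":[-0.9,0.48,0.4],"rot":[0,0,0],"fingers":1},{"xyz":[-0.9,0.48,0.4],"rot":[0,0,0],"fingers":1},{"xyz":[-0.85,0.5,0.5],"rot":[0,0,0],"fingers":1}]' |tail -5
python3 -m pendant '[{"xyz":[0,0,0.8],"rot":[0,0,0],"fingers":1},{"xyz":[0,0,0.8],"rot":[0,0,0],"fingers":1},{"xyz":[0,0,0.8],"rot":[0,0,0],"fingers":1},{"xyz":[0,0,0.85],"rot":[0,0,0],"fingers":1},{"xyz":[0,0,0],"rot":[0,0,0],"fingers":1}]'
python3 -m pendant '[{"xyz":[0,0,0],"rot":[0,0,0],"fingers":0.4},{"xyz":[0,0,0],"rot":[0,0,0],"fingers":0.4},{"xyz":[0,0,0],"rot":[0,0,0],"fingers":0.4},{"xyz":[0,0,0],"rot":[0,0,0],"fingers":0.4},{"xyz":[0,0,0],"rot":[0,0,0],"fingers":0.4}]' 20
python3 - <<'E'
from h import *
from rig import r
s=r.read_state();print(s["t"],s["eef_pos"],s["tcp_rot"],s["opening"],s["finger_force"],go(s,[521.4,160.3,60]))
E
```

```text
eef_pos: [411.5, -27.9, 156.3]
tcp_rot: [180.0, 0.0, 67.0]
wrist_force: [0.1, 0.3, 0.6]
opening: 88.1
finger_force: 0.0
eef_pos: [423.5, -154.4, 104.0]
tcp_rot: [180.0, 0.0, 67.0]
wrist_force: [0.1, -0.5, 0.3]
opening: 87.9
finger_force: 0.0
t: 4.1
eef_pos: [421.1, -151.9, 20.2]
tcp_rot: [-179.7, -0.0, 66.9]
wrist_force: [-1.0, 0.0, 0.3]
opening: 87.7
finger_force: 0.0
t: 4.52
eef_pos: [424.2, -153.3, 24.0]
tcp_rot: [179.9, 0.0, 66.8]
wrist_force: [0.3, 0.4, -1.0]
opening: 58.0
finger_force: 0.0
4.5167 [ 424.2295893  -153.27100257   23.9672431 ] [1.79884825e+02 1.67925863e-02 6.68318725e+01] 58.04292054266484 0.0 [13.06 -1.36 -1.45]
```

```bash
python3 -m pendant '[{"xyz":[0,0,0],"rot":[0,0,0],"fingers":0.4},{"xyz":[0,0,0],"rot":[0,0,0],"fingers":0.4},{"xyz":[0,0,-0.5],"rot":[0,0,0],"fingers":0.4},{"xyz":[0,0,-1],"rot":[0,0,0],"fingers":0.4},{"xyz":[0,0,-1],"rot":[0,0,0],"fingers":0.4}]' 20
python3 -m pendant '[{"xyz":[0.8,0,-1],"rot":[0,0,0],"fingers":0.4},{"xyz":[1,0,0],"rot":[0,0,0],"fingers":0.4},{"xyz":[1,0,0],"rot":[0,0,0],"fingers":0.4},{"xyz":[1,0,0],"rot":[0,0,0],"fingers":0.4},{"xyz":[1,0,0],"rot":[0,0,0],"fingers":0.4}]' |tail -5
python3 -m pendant '[{"xyz":[1,-0.3,0],"rot":[0,0,0],"fingers":0.4},{"xyz":[1,-0.3,0],"rot":[0,0,0],"fingers":0.4},{"xyz":[1,-0.3,0],"rot":[0,0,0],"fingers":0.4},{"xyz":[1,-0.3,0],"rot":[0,0,0],"fingers":0.4},{"xyz":[1,-0.16,0],"rot":[0,0,0],"fingers":0.4}]' |tail -5
python3 -m pendant '[{"xyz":[1,0,0],"rot":[0,0,0],"fingers":0.4},{"xyz":[1,0,0],"rot":[0,0,0],"fingers":0.4},{"xyz":[1,0,0],"rot":[0,0,0],"fingers":0.4},{"xyz":[0.26,0,0],"rot":[0,0,0],"fingers":0.4},{"xyz":[0,0,0],"rot":[0,0,0],"fingers":0.4}]' 
python3 -m pendant '[{"xyz":[0,0,0],"rot":[0,0,0],"fingers":0.4},{"xyz":[0,0,0],"rot":[0,0,0],"fingers":0.4}]'
python3 - <<'E'
from h import *
from rig import r,imaging
s=r.read_state();print(s["t"],s["eef_pos"],s["tcp_rot"],s["opening"],s["finger_force"],go(s,[521.4,160.3,110]))
for n in("top","side"):
    c=imaging.camera(n);pickle.dump(c,open(f"pics/{n}1.pkl","wb"))
    b=(200,330,190,320) if n=="top" else (190,320,190,320)
    cv2.imwrite(f"pics/{n}1.png",cv2.resize(c["pixels"][b[2]:b[3],b[0]:b[1]],(520,520),interpolation=2)[:,:,::-1])
    uv=box(*b);P=cloud(c,uv);px=hsv(c)[uv[:,1],uv[:,0]]
    k=((px[:,0]<15)|(px[:,0]>170))&(px[:,1]>60)&(px[:,2]<150)&(np.hypot(P[:,0]-521,P[:,1]-160)<40)&(P[:,2]>80)
    print(n,k.sum(),P[k].mean(0),P[k].min(0),P[k].max(0))
E
```

```text
t: 4.93
eef_pos: [422.4, -152.4, 85.7]
tcp_rot: [-179.8, -0.0, 66.8]
wrist_force: [0.5, -0.8, 0.4]
opening: 35.1
finger_force: 0.0
eef_pos: [471.1, -41.6, 111.0]
tcp_rot: [180.0, -0.0, 66.8]
wrist_force: [-0.3, -0.2, 0.6]
opening: 35.0
finger_force: 0.0
eef_pos: [487.8, 87.1, 110.5]
tcp_rot: [-179.9, 0.0, 66.8]
wrist_force: [0.4, -0.5, -0.0]
opening: 35.2
finger_force: 0.0
t: 6.18
eef_pos: [521.4, 161.9, 110.5]
tcp_rot: [180.0, -0.0, 66.9]
wrist_force: [0.1, -0.6, -1.1]
opening: 35.2
finger_force: 0.0
t: 6.35
eef_pos: [519.9, 159.5, 110.3]
tcp_rot: [-180.0, 0.1, 66.8]
wrist_force: [-0.9, -0.7, 0.3]
opening: 34.8
finger_force: 0.0
6.35 [519.88329237 159.4612453  110.30196759] [-1.79950649e+02  6.85924633e-02  6.67866794e+01] 34.784133872450504 0.0 [0.05 0.04 0.01]
top 19 [484.25014018 164.77969752 297.03583694] [481.33426536 144.47392064 292.32922885] [490.28144501 185.44078233 302.28026766]
side 490 [510.64424616 146.3528917  222.39488027] [481.54323494 121.56707824 125.80869078] [559.04022568 169.65749246 288.3342499 ]
```

```bash
python3 -c "
import cv2,numpy as np
cv2.imwrite('pics/b1.png',np.hstack([cv2.resize(cv2.imread(f'pics/{n}1.png'),(400,400)) for n in('top','side')]))"
```

```text
(no output)
```

View pics/b1.png

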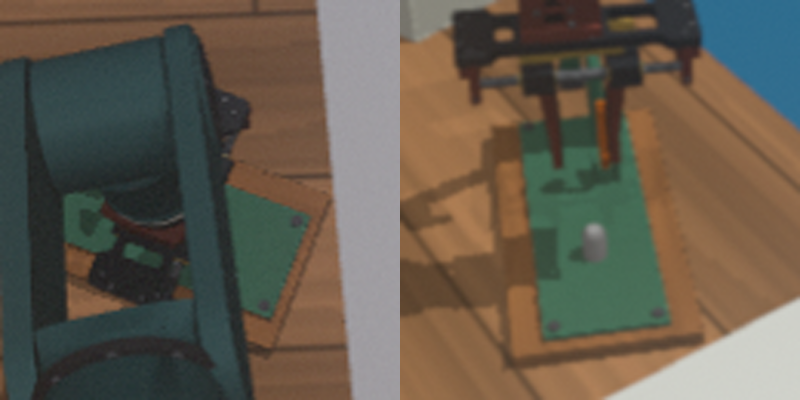

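The side view (right half) shows empty fingertips above the post (595,245 in the crop), so the ring was not picked up. The top view is hidden by the arm. I'll find out where the ring lies now.

Run:
```python
from h import *
for n,b in(("top1",(350,470,270,330)),("side1",(250,370,360,470))):
    c=ld(n);uv=box(*b);P=cloud(c,uv);px=hsv(c)[uv[:,1],uv[:,0]]
    k=(P[:,2]>10)&(P[:,2]<26)&(px[:,1]>60)&(np.hypot(P[:,0]-423,P[:,1]+153)<60)
    q=plane(c,uv[k],18)[:,:2].astype(np.float32);print(n,k.sum(),cv2.minEnclosingCircle(q),P[k].min(0),P[k].max(0))
a=cv2.resize(ld("top1")["pixels"][260:330,340:470],(520,280),interpolation=2)
b=cv2.resize(ld("side1")["pixels"][340:480,220:380],(320,280),interpolation=2)
cv2.imwrite("pics/c1.png",cv2.resize(np.hstack([a[:,:480],b]),(800,280))[:,:,::-1])
```

```text
top1 246 ((422.6694030761719, -151.7270965576172), 27.999502182006836) [ 395.87020138 -177.43733398   10.02156139] [ 448.70853313 -123.8666103    25.60504433]
side1 444 ((421.03680419921875, -155.302490234375), 29.669063568115234) [ 394.28197283 -180.62133588   10.05546031] [ 448.04557523 -126.05070899   22.58558881]
```

View pics/c1.png

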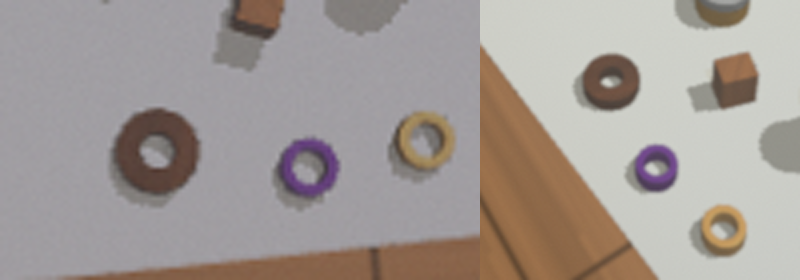

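The wide ring still lies flat where it was, at (379,298) in the top view. The fingers had only just reached it when I lifted. I'll go back, go slightly deeper, and wait until the force builds before lifting.

```bash
python3 -m pendant '[{"xyz":[-1,0.1,0],"rot":[0,0,0],"fingers":1},{"xyz":[-1,0.1,0],"rot":[0,0,0],"fingers":1},{"xyz":[-1,0.1,0],"rot":[0,0,0],"fingers":1},{"xyz":[-1,0.1,0],"rot":[0,0,0],"fingers":1},{"xyz":[-1,0.1,0],"rot":[0,0,0],"fingers":1}]' |tail -5
python3 -m pendant '[{"xyz":[-1,0.1,0],"rot":[0,0,0],"fingers":1},{"xyz":[-1,0.1,0],"rot":[0,0,0],"fingers":1},{"xyz":[-1,0.1,0],"rot":[0,0,0],"fingers":1},{"xyz":[-1,0.1,0],"rot":[0,0,0],"fingers":1},{"xyz":[-1,0.1,0],"rot":[0,0,0],"fingers":1}]' |tail -5
python3 -m pendant '[{"xyz":[-1,0.12,0],"rot":[0,0,0],"fingers":1},{"xyz":[-1,0.12,0],"rot":[0,0,0],"fingers":1},{"xyz":[-1,0.12,0],"rot":[0,0,0],"fingers":1},{"xyz":[-0.06,0,0.8],"rot":[0,0,0],"fingers":1},{"xyz":[0,0,0.8],"rot":[0,0,0],"fingers":1}]' |tail -5
python3 -m pendant '[{"xyz":[0,0,0.8],"rot":[0,0,0],"fingers":1},{"xyz":[0,0,0.8],"rot":[0,0,0],"fingers":1},{"xyz":[0,0,0.4],"rot":[0,0,0],"fingers":1},{"xyz":[0,0,0],"rot":[0,0,0],"fingers":1},{"xyz":[0,0,0],"rot":[0,0,0],"fingers":1}]'
python3 -m pendant '[{"xyz":[0,0,0],"rot":[0,0,0],"fingers":0.5},{"xyz":[0,0,0],"rot":[0,0,0],"fingers":0.4},{"xyz":[0,0,0],"rot":[0,0,0],"fingers":0.4},{"xyz":[0,0,0],"rot":[0,0,0],"fingers":0.4},{"xyz":[0,0,0],"rot":[0,0,0],"fingers":0.4}]' 30
python3 -m pendant '[{"xyz":[0,0,0],"rot":[0,0,0],"fingers":0.4},{"xyz":[0,0,0],"rot":[0,0,0],"fingers":0.4},{"xyz":[0,0,0],"rot":[0,0,0],"fingers":0.4},{"xyz":[0,0,0],"rot":[0,0,0],"fingers":0.4}]' 30
python3 - <<'E'
from h import *
from rig import r
s=r.read_state();print(s["t"],s["eef_pos"],s["tcp_rot"],s["opening"],s["finger_force"],s["wrist_force"])
E
```

```text
eef_pos: [482.1, 39.0, 110.6]
tcp_rot: [-180.0, 0.0, 66.8]
wrist_force: [0.9, -0.9, 0.0]
opening: 65.1
finger_force: 0.0
eef_pos: [444.1, -80.8, 110.7]
tcp_rot: [180.0, 0.0, 66.7]
wrist_force: [0.2, -0.4, 0.8]
opening: 87.7
finger_force: 0.0
eef_pos: [423.8, -155.8, 71.2]
tcp_rot: [179.8, 0.0, 66.6]
wrist_force: [-0.7, 1.1, 0.6]
opening: 88.0
finger_force: 0.0
t: 8.12
eef_pos: [422.5, -153.1, 20.3]
tcp_rot: [-179.9, 0.0, 66.7]
wrist_force: [-0.2, 0.8, -0.1]
opening: 88.2
finger_force: 0.0
t: 8.53
eef_pos: [423.8, -153.1, 21.0]
tcp_rot: [179.9, 0.0, 66.8]
wrist_force: [-0.3, 0.0, 0.5]
opening: 57.6
finger_force: 0.0
t: 8.87
eef_pos: [423.5, -152.9, 20.5]
tcp_rot: [-180.0, 0.0, 66.8]
wrist_force: [-0.2, 0.1, 0.1]
opening: 36.0
finger_force: 0.0
8.8667 [ 423.47227111 -152.90732508   20.51252119] [-1.79993676e+02  5.25226840e-03  6.68100497e+01] 36.01324639445473 0.0 [-0.20797592  0.13723333  0.08816132]
```

The fingers close to 36 mm with no force. Something in the geometry is off, so I'll look.

Run:
```python
from h import *
from rig import imaging
cs={n:imaging.camera(n) for n in("top","side")}
for n in cs:pickle.dump(cs[n],open(f"pics/{n}2.pkl","wb"))
a=cv2.resize(cs["top"]["pixels"][230:330,330:430],(400,400),interpolation=2)
b=cv2.resize(cs["side"]["pixels"][300:420,220:340],(400,400),interpolation=2)
cv2.imwrite("pics/c2.png",np.hstack([a,b])[:,:,::-1])
```

```text
(no output)
```

View pics/c2.png

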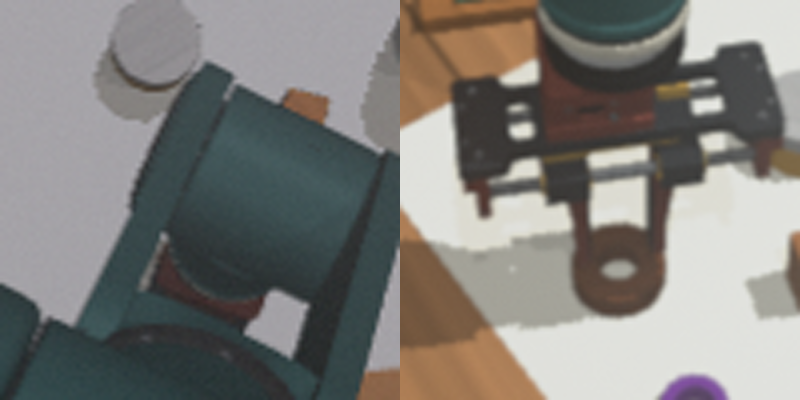

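In the side view (right) the fingers stand behind the ring, which is at about (618,270) in the crop, rather than around it. I'll compare the finger positions in the images with the reported TCP.

Run:
```python
from h import *
S1=ld("side1");S2=ld("side2")
print("tips over post (TCP said 520.6,160.3,110.4)",plane(S1,[[240.7,242],[258.9,242]],93.4))
for n in("side2",):
    c=ld(n);uv=box(260,305,355,400);P=cloud(c,uv);px=hsv(c)[uv[:,1],uv[:,0]]
    k=(P[:,2]>14)&(P[:,2]<22)&(px[:,1]>60);q=plane(c,uv[k],18)[:,:2].astype(np.float32);print(k.sum(),cv2.minEnclosingCircle(q),P[k].min(0),P[k].max(0))
# finger points by depth
for c,b,lo,hi in((S1,(230,270,215,246),85,130),(S2,(265,310,350,385),22,70)):
    uv=box(*b);P=cloud(c,uv);k=(P[:,2]>lo)&(P[:,2]<hi)
    z=P[k];
    for z0 in range(lo,hi,8):
        w=z[(z[:,2]>=z0)&(z[:,2]<z0+8)]
        if len(w):print(z0,len(w),w.min(0).round(),w.max(0).round(),w.mean(0).round())
```

```text
tips over post (TCP said 520.6,160.3,110.4) [[517.00417289 207.12670645  93.4       ]
 [555.21356742 182.32530853  93.4       ]]
378 ((421.1146240234375, -155.1835479736328), 28.959524154663086) [ 393.51573034 -181.06947704   14.07163463] [ 447.59518901 -126.91022134   21.98119888]
85 38 [568. 229.  85.] [605. 312.  93.] [585. 283.  89.]
93 18 [570. 230.  93.] [606. 307. 101.] [583. 270.  96.]
101 9 [569. 232. 101.] [577. 243. 108.] [572. 236. 105.]
109 5 [570. 231. 110.] [575. 238. 116.] [572. 235. 112.]
125 9 [493. 139. 126.] [536. 161. 130.] [517. 151. 128.]
22 2 [ 405. -155.   22.] [ 439. -134.   22.] [ 422. -145.   22.]
30 3 [ 436. -171.   36.] [ 443. -150.   38.] [ 439. -163.   37.]
38 32 [ 394. -174.   38.] [ 444. -134.   46.] [ 423. -162.   42.]
46 33 [ 395. -174.   46.] [ 443. -147.   54.] [ 421. -160.   50.]
54 31 [ 395. -174.   54.] [ 444. -149.   62.] [ 425. -162.   58.]
62 26 [ 394. -173.   62.] [ 443. -152.   70.] [ 421. -162.   66.]
```

Run:
```python
from h import *
S1=ld("side1");px=S1["pixels"]
for u in (240,241,242,243,257,258,259,260):
    print(u,[(v,cloud(S1,[[u,v]])[0].round().astype(int).tolist()) for v in range(232,248,2)])
```

```text
240 [(232, [496, 159, 162]), (234, [495, 158, 157]), (236, [494, 157, 153]), (238, [495, 162, 143]), (240, [493, 158, 140]), (242, [493, 158, 135]), (244, [493, 160, 128]), (246, [546, 278, 23])]
241 [(232, [498, 158, 162]), (234, [497, 159, 156]), (236, [496, 156, 152]), (238, [496, 158, 145]), (240, [494, 155, 142]), (242, [496, 158, 133]), (244, [496, 160, 126]), (246, [549, 278, 21])]
242 [(232, [580, 331, 24]), (234, [576, 323, 23]), (236, [499, 157, 151]), (238, [499, 158, 144]), (240, [499, 159, 137]), (242, [499, 159, 131]), (244, [555, 282, 23]), (246, [552, 277, 21])]
243 [(232, [583, 330, 24]), (234, [577, 319, 26]), (236, [574, 313, 23]), (238, [569, 302, 25]), (240, [565, 296, 24]), (242, [562, 291, 22]), (244, [557, 282, 22]), (246, [554, 275, 22])]
257 [(232, [533, 146, 155]), (234, [532, 144, 151]), (236, [531, 143, 146]), (238, [534, 150, 135]), (240, [575, 231, 61]), (242, [575, 231, 54]), (244, [582, 246, 35]), (246, [586, 254, 21])]
258 [(232, [533, 140, 159]), (234, [532, 140, 153]), (236, [532, 141, 147]), (238, [532, 140, 142]), (240, [532, 141, 135]), (242, [534, 145, 126]), (244, [592, 260, 22]), (246, [587, 251, 22])]
259 [(232, [535, 139, 159]), (234, [534, 138, 154]), (236, [536, 142, 145]), (238, [535, 142, 139]), (240, [533, 139, 136]), (242, [534, 141, 129]), (244, [587, 244, 34]), (246, [589, 248, 24])]
260 [(232, [537, 138, 158]), (234, [538, 140, 151]), (236, [538, 141, 145]), (238, [535, 137, 142]), (240, [536, 138, 136]), (242, [536, 139, 129]), (244, [588, 240, 37]), (246, [587, 240, 30])]
```

Both depth readings put the fingertips about 16 mm above the reported TCP height (126 at TCP 110, 36 at TCP 20), with x and y right. So the tips are about 33 mm higher than stated. I'll open, go down by that much while watching the force, and grip.

```bash
python3 -m pendant '[{"xyz":[0,0,0],"rot":[0,0,0],"fingers":1},{"xyz":[0,0,0],"rot":[0,0,0],"fingers":1},{"xyz":[0,0,0],"rot":[0,0,0],"fingers":1},{"xyz":[0,0,0],"rot":[0,0,0],"fingers":1},{"xyz":[0,0,0],"rot":[0,0,0],"fingers":1}]' |tail -2
python3 -m pendant '[{"xyz":[0,0,0],"rot":[0,0,0],"fingers":1},{"xyz":[0,0,0],"rot":[0,0,0],"fingers":1},{"xyz":[0,0,0.5],"rot":[0,0,0],"fingers":1},{"xyz":[0,0,0.4],"rot":[0,0,0],"fingers":1},{"xyz":[0,0,0],"rot":[0,0,0],"fingers":1}]'
python3 -m pendant '[{"xyz":[0,0,0.2],"rot":[0,0,0],"fingers":1},{"xyz":[0,0,0.1],"rot":[0,0,0],"fingers":1},{"xyz":[0,0,0],"rot":[0,0,0],"fingers":1}]'
python3 -m pendant '[{"xyz":[0,0,0],"rot":[0,0,0],"fingers":0.5},{"xyz":[0,0,0],"rot":[0,0,0],"fingers":0.5},{"xyz":[0,0,0],"rot":[0,0,0],"fingers":0.5},{"xyz":[0,0,0],"rot":[0,0,0],"fingers":0.5},{"xyz":[0,0,0],"rot":[0,0,0],"fingers":0.5}]' 30
python3 -m pendant '[{"xyz":[0,0,0],"rot":[0,0,0],"fingers":0.5},{"xyz":[0,0,0],"rot":[0,0,0],"fingers":0.5},{"xyz":[0,0,0],"rot":[0,0,0],"fingers":0.5}]' 30
```

```text
opening: 65.0
finger_force: 0.0
t: 9.8
eef_pos: [422.6, -152.5, -3.1]
tcp_rot: [-179.9, -0.0, 66.8]
wrist_force: [-0.2, 0.3, 0.6]
opening: 87.6
finger_force: 0.0
t: 10.05
eef_pos: [423.4, -152.9, -9.7]
tcp_rot: [-180.0, 0.0, 66.8]
wrist_force: [0.4, -0.8, -0.7]
opening: 87.6
finger_force: 0.0
t: 10.47
eef_pos: [423.6, -153.0, -9.3]
tcp_rot: [180.0, 0.0, 66.8]
wrist_force: [0.2, -0.6, 0.4]
opening: 58.0
finger_force: 10.2
t: 10.72
eef_pos: [423.6, -153.0, -9.3]
tcp_rot: [180.0, 0.0, 66.8]
wrist_force: [-0.3, 0.2, 3.9]
opening: 57.6
finger_force: 30.0
```

Gripped: 57.6 mm opening at 30 N. I'll lift and carry it to above the post.

```bash
python3 -m pendant '[{"xyz":[0,0,-0.5],"rot":[0,0,0],"fingers":0.5},{"xyz":[0,0,-1],"rot":[0,0,0],"fingers":0.5},{"xyz":[0,0,-1],"rot":[0,0,0],"fingers":0.5},{"xyz":[0.6,0,-0.5],"rot":[0,0,0],"fingers":0.5},{"xyz":[1,0,0],"rot":[0,0,0],"fingers":0.5}]'
python3 -m pendant '[{"xyz":[1,-0.2,0],"rot":[0,0,0],"fingers":0.5},{"xyz":[1,-0.2,0],"rot":[0,0,0],"fingers":0.5},{"xyz":[1,-0.2,0],"rot":[0,0,0],"fingers":0.5},{"xyz":[1,-0.2,0],"rot":[0,0,0],"fingers":0.5},{"xyz":[1,-0.2,0],"rot":[0,0,0],"fingers":0.5}]' |tail -2
python3 -m pendant '[{"xyz":[1,-0.2,0],"rot":[0,0,0],"fingers":0.5},{"xyz":[1,-0.1,0],"rot":[0,0,0],"fingers":0.5},{"xyz":[1,0,0],"rot":[0,0,0],"fingers":0.5},{"xyz":[1,0,0],"rot":[0,0,0],"fingers":0.5},{"xyz":[1,0,0],"rot":[0,0,0],"fingers":0.5}]' |tail -2
python3 -m pendant '[{"xyz":[1,0,0],"rot":[0,0,0],"fingers":0.5},{"xyz":[0.49,0,0],"rot":[0,0,0],"fingers":0.5},{"xyz":[0,0,0],"rot":[0,0,0],"fingers":0.5},{"xyz":[0,0,0],"rot":[0,0,0],"fingers":0.5},{"xyz":[0,0,0],"rot":[0,0,0],"fingers":0.5}]'
python3 - <<'E'
from h import *
from rig import imaging
c=imaging.camera("side");pickle.dump(c,open("pics/side3.pkl","wb"))
cv2.imwrite("pics/s3.png",cv2.resize(c["pixels"][200:300,200:310],(660,600),interpolation=2)[:,:,::-1])
uv=box(215,295,215,290);P=cloud(c,uv);px=hsv(c)[uv[:,1],uv[:,0]]
k=((px[:,0]<15)|(px[:,0]>170))&(px[:,1]>60)&(np.hypot(P[:,0]-521,P[:,1]-160)<60)&(P[:,2]>60)&(P[:,2]<100)
print(k.sum(),P[k].min(0),P[k].max(0));z=np.percentile(P[k][:,2],90)
for z in(80,84,88):
  t=abs(P[:,2]-z)<5;q=plane(c,uv[k&t],z)[:,:2].astype(np.float32);print(z,len(q),cv2.minEnclosingCircle(q))
p=(px[:,1]<60)&(P[:,2]>26)&(P[:,2]<56)&(np.hypot(P[:,0]-521,P[:,1]-160)<20);print("post",p.sum(),P[p].min(0),P[p].max(0))
E
```

```text
t: 11.13
eef_pos: [441.1, -117.9, 68.1]
tcp_rot: [179.7, 0.0, 66.7]
wrist_force: [-0.2, -0.8, -0.9]
opening: 56.9
finger_force: 30.0
opening: 57.5
finger_force: 30.0
opening: 57.1
finger_force: 30.0
t: 12.38
eef_pos: [521.3, 159.6, 65.1]
tcp_rot: [-179.9, 0.1, 66.8]
wrist_force: [0.1, -0.7, 0.3]
opening: 57.4
finger_force: 30.0
353 [483.97696526 130.8862633   75.66120465] [549.32832186 184.79731428  99.80842203]
80 66 ((519.28271484375, 156.4340362548828), 28.34159278869629)
84 103 ((519.13427734375, 152.98040771484375), 34.464202880859375)
88 212 ((519.4265747070312, 154.880126953125), 35.10176467895508)
post 72 [511.84072657 150.70802646  26.21248437] [530.6823399  169.20654354  52.43168928]
```

View pics/s3.png

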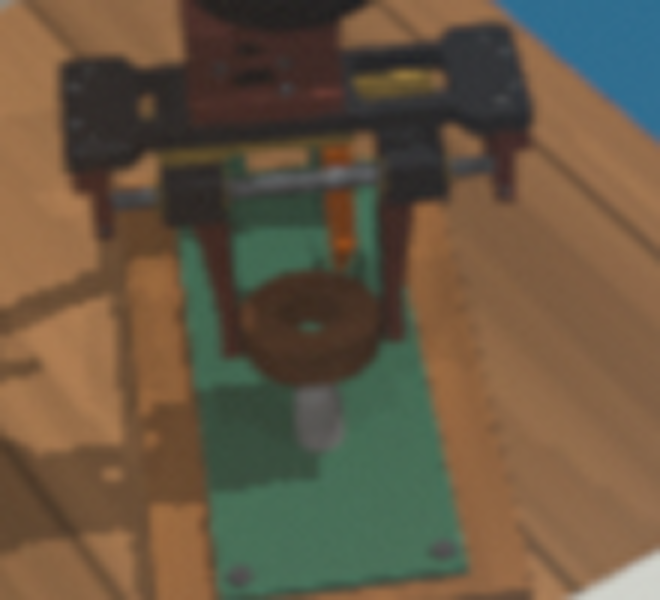

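The side view shows the ring held level at crop (311,325), above the post at (320,420). I'll compare its outline extremes with those of a ring centred on the post axis.

```bash
cat >> h.py <<'E'
def proj(c,X):
    q=np.asarray(X,float)@c["R"].T+c["t"];u=q[:,:2]/q[:,2:];u=u*(1+c["k1"]*(u**2).sum(1,keepdims=True))
    return u*[c["mtx"][0,0],c["mtx"][1,1]]+c["mtx"][:2,2]
def circ(x,y,rad,z):
    a=np.linspace(0,6.283,180);return np.c_[x+rad*np.cos(a),y+rad*np.sin(a),0*a+z]
E
python3 - <<'E'
from h import *
S0=ld("side0")
# post: silhouette extents, predicted vs seen in side0
g=hsv(S0)
m=(g[255:280,243:262,1]<70)
ys,xs=np.nonzero(m);print("post seen rows",ys.min()+255,ys.max()+255)
for v in range(260,275):
    w=np.nonzero(m[v-255])[0]
    if len(w):print(v,w.min()+243,w.max()+243,end=" | ")
x,y=521,159
pc=np.r_[circ(x,y,10,22),circ(x,y,10,44),circ(x,y,7,50)];u=proj(S0,pc);print("\npost pred",u.min(0),u.max(0))
u=proj(S0,circ(x,y,7,50));print("top disc pred",u.min(0),u.max(0))
c=ld("side3");u=proj(c,np.r_[circ(x,y,29,74.5),circ(x,y,29,92.5)]);print("ring pred",u.min(0),u.max(0))
t=proj(c,circ(x,y,29,92.5));print("topface",t.min(0),t.max(0))
g=hsv(c)
uv=box(235,270,240,270);P=cloud(c,uv);px=g[uv[:,1],uv[:,0]]
k=(P[:,2]>66)&(P[:,2]<102)
m=np.zeros((480,640),np.uint8);m[uv[k][:,1],uv[k][:,0]]=1
for v in range(240,268):
    w=np.nonzero(m[v,235:270])[0]
    if len(w):print(v,w.min()+235,w.max()+235,len(w),end=" | ")
for u_ in (248,250,252,254,256):
    w=np.nonzero(m[:,u_])[0];print("col",u_,w.min(),w.max())
E
```

```text
post seen rows 262 275
262 251 254 | 263 250 256 | 264 249 256 | 265 249 257 | 266 249 257 | 267 249 257 | 268 249 257 | 269 249 257 | 270 248 257 | 271 248 257 | 272 246 257 | 273 246 257 | 274 249 256 | 
post pred [248.4785956  263.24389831] [256.93232453 276.10116993]
top disc pred [249.53884308 263.24389831] [255.16582559 266.84734267]
ring pred [239.42335293 244.51301454] [263.57910481 264.99655606]
topface [239.42335293 244.51301454] [263.27285842 259.24191659]
245 247 256 10 | 246 245 259 15 | 247 243 260 18 | 248 242 261 20 | 249 241 262 22 | 250 240 262 23 | 251 240 266 26 | 252 240 266 27 | 253 236 266 31 | 254 236 266 27 | 255 236 266 30 | 256 236 266 29 | 257 236 262 27 | 258 237 262 26 | 259 237 261 24 | 260 241 261 20 | 261 242 260 19 | 262 243 258 16 | 263 245 256 12 | 264 250 251 2 | col 248 245 263
col 250 245 264
col 252 245 263
col 254 245 263
col 256 245 263
```

The post silhouette sits about (+0.8, -0.9) px from the ring's centring, roughly 2–3 mm, so I'll apply part of that and go down in stages watching the force. The tapered tip tolerates about 4 mm.

```bash
python3 -m pendant '[{"xyz":[0.08,0.05,0.3],"rot":[0,0,0],"fingers":0.5},{"xyz":[0,0,0.3],"rot":[0,0,0],"fingers":0.5},{"xyz":[0,0,0.3],"rot":[0,0,0],"fingers":0.5},{"xyz":[0,0,0.15],"rot":[0,0,0],"fingers":0.5},{"xyz":[0,0,0],"rot":[0,0,0],"fingers":0.5}]'
python3 -m pendant '[{"xyz":[0,0,0.1],"rot":[0,0,0],"fingers":0.5},{"xyz":[0,0,0.1],"rot":[0,0,0],"fingers":0.5},{"xyz":[0,0,0],"rot":[0,0,0],"fingers":0.5}]'
python3 -m pendant '[{"xyz":[0,0,0.1],"rot":[0,0,0],"fingers":0.5},{"xyz":[0,0,0.1],"rot":[0,0,0],"fingers":0.5},{"xyz":[0,0,0],"rot":[0,0,0],"fingers":0.5}]'
```

```text
t: 12.85
eef_pos: [523.2, 161.5, 37.8]
tcp_rot: [-179.9, 0.1, 66.8]
wrist_force: [0.4, -0.0, 0.2]
opening: 57.3
finger_force: 30.0
t: 13.1
eef_pos: [524.3, 162.0, 33.9]
tcp_rot: [-180.0, 0.0, 66.8]
wrist_force: [-0.9, -0.8, -0.5]
opening: 57.3
finger_force: 30.0
t: 13.35
eef_pos: [524.2, 162.0, 28.9]
tcp_rot: [-180.0, 0.0, 66.8]
wrist_force: [0.7, 0.1, -0.3]
opening: 57.3
finger_force: 30.0
```

It is threaded (ring bottom at about 38 mm, below the taper) with no side force. Continuing down to the plate.

```bash
python3 -m pendant '[{"xyz":[0,0,0.2],"rot":[0,0,0],"fingers":0.5},{"xyz":[0,0,0.2],"rot":[0,0,0],"fingers":0.5},{"xyz":[0,0,0.15],"rot":[0,0,0],"fingers":0.5},{"xyz":[0,0,0.05],"rot":[0,0,0],"fingers":0.5},{"xyz":[0,0,0],"rot":[0,0,0],"fingers":0.5}]'
python3 -m pendant '[{"xyz":[0,0,0.05],"rot":[0,0,0],"fingers":0.5},{"xyz":[0,0,0],"rot":[0,0,0],"fingers":0.5}]'
```

```text
t: 13.77
eef_pos: [524.0, 161.9, 13.6]
tcp_rot: [-179.9, 0.0, 66.8]
wrist_force: [-0.6, 0.1, -0.0]
opening: 57.4
finger_force: 30.0
t: 13.93
eef_pos: [524.4, 162.0, 12.9]
tcp_rot: [-180.0, 0.0, 66.8]
wrist_force: [0.6, 0.5, -1.2]
opening: 57.1
finger_force: 30.0
```

```bash
python3 -m pendant '[{"xyz":[0,0,0],"rot":[0,0,0],"fingers":0.85},{"xyz":[0,0,0],"rot":[0,0,0],"fingers":0.85},{"xyz":[0,0,0],"rot":[0,0,0],"fingers":0.85},{"xyz":[0,0,-0.2],"rot":[0,0,0],"fingers":0.85},{"xyz":[0,0,-1],"rot":[0,0,0],"fingers":0.9}]'
python3 -m pendant '[{"xyz":[0,0,-1],"rot":[0,0,0],"fingers":1},{"xyz":[0,0,-1],"rot":[0,0,0],"fingers":1},{"xyz":[-1,0.2,0],"rot":[0,0,0],"fingers":1},{"xyz":[-1,0.2,0],"rot":[0,0,0],"fingers":1},{"xyz":[-1,0.2,0],"rot":[0,0,0],"fingers":1}]' |tail -5
python3 -m pendant '[{"xyz":[-1,0.2,0],"rot":[0,0,0],"fingers":1},{"xyz":[-1,0.2,0],"rot":[0,0,0],"fingers":1},{"xyz":[-1,0.2,0],"rot":[0,0,0],"fingers":1},{"xyz":[-1,0.2,0],"rot":[0,0,0],"fingers":1},{"xyz":[-1,0.2,0],"rot":[0,0,0],"fingers":1}]' |tail -5
python3 -m pendant '[{"xyz":[-1,0.2,0],"rot":[0,0,0],"fingers":1},{"xyz":[-1,0.2,0],"rot":[0,0,0],"fingers":1},{"xyz":[-1,0.2,0],"rot":[0,0,0],"fingers":1},{"xyz":[-1,0.2,0],"rot":[0,0,0],"fingers":1},{"xyz":[-1,0.2,0],"rot":[0,0,0],"fingers":1}]' |tail -5
python3 -m pendant '[{"xyz":[-1,0.2,0],"rot":[0,0,0],"fingers":1},{"xyz":[-1,0.2,0],"rot":[0,0,0],"fingers":1},{"xyz":[-1,0.2,0],"rot":[0,0,0],"fingers":1},{"xyz":[-1,0.2,0],"rot":[0,0,0],"fingers":1},{"xyz":[-1,0.2,0],"rot":[0,0,0],"fingers":1}]' |tail -5
python3 -m pendant '[{"xyz":[-1,0.1,0],"rot":[0,0,0],"fingers":1},{"xyz":[-1,0.1,0],"rot":[0,0,0],"fingers":1},{"xyz":[0,0,0],"rot":[0,0,0],"fingers":1},{"xyz":[0,0,0],"rot":[0,0,0],"fingers":1}]'
python3 - <<'E'
from h import *
from rig import r,imaging
s=r.read_state();print(s["t"],go(s,[422.9,-338,60]))
cs={n:imaging.camera(n) for n in("top","side")}
for n in cs:pickle.dump(cs[n],open(f"pics/{n}4.pkl","wb"))
for n,b in(("top",(235,290,240,290)),("side",(225,280,245,295))):
    c=cs[n];uv=box(*b);P=cloud(c,uv);px=hsv(c)[uv[:,1],uv[:,0]]
    k=((px[:,0]<16)|(px[:,0]>170))&(px[:,1]>60)&(np.hypot(P[:,0]-521,P[:,1]-160)<40)&(P[:,2]>34)
    q=plane(c,uv[k],40)[:,:2].astype(np.float32);print(n,k.sum(),cv2.minEnclosingCircle(q),np.median(P[k][:,2]))
    p=(px[:,1]<60)&(P[:,2]>44)&(P[:,2]<56)&(np.hypot(P[:,0]-521,P[:,1]-160)<20);print("post top",plane(c,uv[p].mean(0),48),p.sum())
# narrow & purple
for n,b in(("top",(430,460,283,310)),("side",(322,360,436,474))):
    c=cs[n];uv=box(*b);P=cloud(c,uv);px=hsv(c)[uv[:,1],uv[:,0]]
    k=(P[:,2]>13)&(P[:,2]<24)&(px[:,1]>60);q=plane(c,uv[k],18)[:,:2].astype(np.float32);print("narrow",n,k.sum(),cv2.minEnclosingCircle(q) if k.sum() else 0)
a=cv2.resize(cs["top"]["pixels"][235:295,225:305],(400,300),interpolation=2);b=cv2.resize(cs["side"]["pixels"][235:295,215:295],(400,300),interpolation=2)
cv2.imwrite("pics/c4.png",np.hstack([a,b])[:,:,::-1])
E
```

```text
t: 14.35
eef_pos: [521.6, 161.4, 40.7]
tcp_rot: [-179.7, 0.2, 66.8]
wrist_force: [0.5, -0.2, -1.1]
opening: 77.8
finger_force: 0.0
eef_pos: [509.1, 86.7, 94.2]
tcp_rot: [179.9, -0.0, 66.9]
wrist_force: [-0.4, 0.8, 0.0]
opening: 87.8
finger_force: 0.0
eef_pos: [482.2, -38.7, 93.6]
tcp_rot: [180.0, -0.0, 66.8]
wrist_force: [0.0, 0.1, -0.6]
opening: 87.9
finger_force: 0.0
eef_pos: [455.8, -163.6, 93.5]
tcp_rot: [180.0, 0.0, 66.8]
wrist_force: [0.5, 0.7, -0.5]
opening: 87.8
finger_force: 0.0
eef_pos: [429.6, -288.4, 93.6]
tcp_rot: [180.0, 0.0, 66.8]
wrist_force: [0.1, -0.3, 0.2]
opening: 87.9
finger_force: 0.0
t: 16.35
eef_pos: [414.6, -336.1, 93.4]
tcp_rot: [180.0, 0.0, 66.7]
wrist_force: [-0.1, 0.4, 0.4]
opening: 87.7
finger_force: 0.0
16.35 [0.06 0.33 1.34]
top 261 ((523.5315551757812, 162.5807342529297), 28.441574096679688) 40.092784353874514
post top [[522.30016021 160.51405856  48.        ]] 36
side 208 ((522.1807861328125, 158.033935546875), 29.93050765991211) 40.0229099941886
post top [[521.42626512 159.54094373  48.        ]] 36
narrow top 0 0
narrow side 271 ((421.7552490234375, -339.7824401855469), 21.053569793701172)
```

View pics/c4.png

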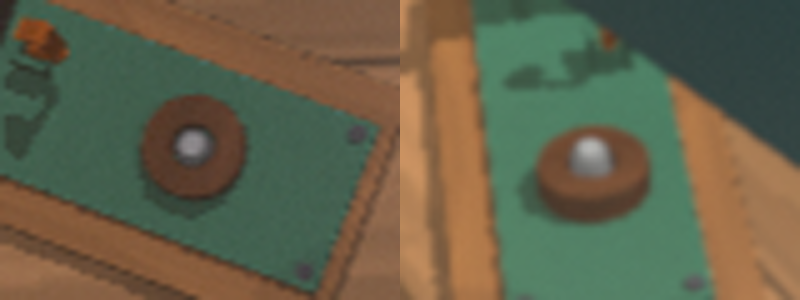

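The wide ring sits round the post with its top at 40.0 mm in both views (post at crop (193,146) and (592,158)), so it is fully home. Next is the pale ring.

```bash
python3 -m pendant '[{"xyz":[0.05,0.33,0.6],"rot":[0,0,0],"fingers":1},{"xyz":[0,0,0.9],"rot":[0,0,0],"fingers":1},{"xyz":[0,0,0.9],"rot":[0,0,0],"fingers":1},{"xyz":[0,0,0.8],"rot":[0,0,0],"fingers":1},{"xyz":[0,0,0],"rot":[0,0,0],"fingers":1}]'
python3 -m pendant '[{"xyz":[0,0,0.5],"rot":[0,0,0],"fingers":1},{"xyz":[0,0,0.3],"rot":[0,0,0],"fingers":1},{"xyz":[0,0,0.1],"rot":[0,0,0],"fingers":1},{"xyz":[0,0,0],"rot":[0,0,0],"fingers":0.3},{"xyz":[0,0,0],"rot":[0,0,0],"fingers":0.3}]' 30
python3 -m pendant '[{"xyz":[0,0,0],"rot":[0,0,0],"fingers":0.3},{"xyz":[0,0,0],"rot":[0,0,0],"fingers":0.3},{"xyz":[0,0,0],"rot":[0,0,0],"fingers":0.3},{"xyz":[0,0,0],"rot":[0,0,0],"fingers":0.3},{"xyz":[0,0,0],"rot":[0,0,0],"fingers":0.3}]' 30
python3 -m pendant '[{"xyz":[0,0,0],"rot":[0,0,0],"fingers":0.3},{"xyz":[0,0,0],"rot":[0,0,0],"fingers":0.3},{"xyz":[0,0,0],"rot":[0,0,0],"fingers":0.3},{"xyz":[0,0,0],"rot":[0,0,0],"fingers":0.3}]' 30
python3 - <<'E'
from h import *
from rig import r
s=r.read_state();print(s["t"],s["eef_pos"],s["opening"],s["finger_force"])
E
```

```text
t: 16.87
eef_pos: [421.2, -333.6, 10.1]
tcp_rot: [-179.7, -0.1, 66.9]
wrist_force: [-0.4, 1.1, -0.9]
opening: 87.7
finger_force: 0.0
t: 17.28
eef_pos: [423.3, -337.1, -8.8]
tcp_rot: [180.0, 0.0, 66.8]
wrist_force: [0.1, -0.2, 0.9]
opening: 77.9
finger_force: 0.0
t: 17.7
eef_pos: [423.0, -337.2, -9.3]
tcp_rot: [180.0, 0.0, 66.8]
wrist_force: [-0.7, 0.4, -0.2]
opening: 44.7
finger_force: 0.0
t: 18.03
eef_pos: [423.0, -337.2, -9.3]
tcp_rot: [180.0, 0.0, 66.8]
wrist_force: [-0.9, -0.3, 2.0]
opening: 39.0
finger_force: 30.0
18.0333 [ 422.97818571 -337.2120487    -9.32874578] 38.97427251863982 30.000433903187513
```

Gripped: 39.0 mm opening at 30 N. I'll lift and carry it to the post.

```bash
python3 -m pendant '[{"xyz":[0,0,-0.5],"rot":[0,0,0],"fingers":0.3},{"xyz":[0,0,-1],"rot":[0,0,0],"fingers":0.3},{"xyz":[0,0,-1],"rot":[0,0,0],"fingers":0.3},{"xyz":[0.42,0,-0.9],"rot":[0,0,0],"fingers":0.3},{"xyz":[1,-0.2,0],"rot":[0,0,0],"fingers":0.3}]' |tail -5
python3 -m pendant '[{"xyz":[1,-0.2,0],"rot":[0,0,0],"fingers":0.3},{"xyz":[1,-0.2,0],"rot":[0,0,0],"fingers":0.3},{"xyz":[1,-0.2,0],"rot":[0,0,0],"fingers":0.3},{"xyz":[1,-0.2,0],"rot":[0,0,0],"fingers":0.3},{"xyz":[1,-0.2,0],"rot":[0,0,0],"fingers":0.3}]' |tail -5
python3 -m pendant '[{"xyz":[1,-0.3,0],"rot":[0,0,0],"fingers":0.3},{"xyz":[1,-0.3,0],"rot":[0,0,0],"fingers":0.3},{"xyz":[1,-0.3,0],"rot":[0,0,0],"fingers":0.3},{"xyz":[1,-0.3,0],"rot":[0,0,0],"fingers":0.3},{"xyz":[1,-0.3,0],"rot":[0,0,0],"fingers":0.3}]' |tail -5
python3 -m pendant '[{"xyz":[1,-0.2,0],"rot":[0,0,0],"fingers":0.3},{"xyz":[1,-0.2,0],"rot":[0,0,0],"fingers":0.3},{"xyz":[1,-0.2,0],"rot":[0,0,0],"fingers":0.3},{"xyz":[1,-0.2,0],"rot":[0,0,0],"fingers":0.3},{"xyz":[1,-0.2,0],"rot":[0,0,0],"fingers":0.3}]' |tail -5
python3 -m pendant '[{"xyz":[1,-0.2,0],"rot":[0,0,0],"fingers":0.3},{"xyz":[1,-0.28,0],"rot":[0,0,0],"fingers":0.3},{"xyz":[1,0,0],"rot":[0,0,0],"fingers":0.3},{"xyz":[0.5,0,0],"rot":[0,0,0],"fingers":0.3},{"xyz":[0,0,0],"rot":[0,0,0],"fingers":0.3}]' |tail -5
python3 -m pendant '[{"xyz":[0,0,0],"rot":[0,0,0],"fingers":0.3},{"xyz":[0,0,0],"rot":[0,0,0],"fingers":0.3}]'
python3 - <<'E'
from h import *
from rig import r,imaging
s=r.read_state();t=np.deg2rad(66.8);x,y=s["eef_pos"][:2];tx,ty=np.cos(t)*x+np.sin(t)*y,np.sin(t)*x-np.cos(t)*y
print(s["t"],s["eef_pos"],"tool",tx,ty)
c=imaging.camera("side");pickle.dump(c,open("pics/side5.pkl","wb"))
zb=s["eef_pos"][2]+9.3;g=hsv(c)
uv=box(230,275,225,268);P=cloud(c,uv);px=g[uv[:,1],uv[:,0]]
k=(px[:,0]>12)&(px[:,0]<25)&(px[:,1]>90)&(P[:,2]>zb-8)&(P[:,2]<zb+26)
u=uv[k];print("seen",k.sum(),u.min(0)-.5,u.max(0)+.5, P[k].min(0),P[k].max(0))
for X in((521.8,160.1),):
    p=proj(c,np.r_[circ(*X,20,zb),circ(*X,20,zb+18)]);print("pred",p.min(0),p.max(0))
# wide ring now in same view, seen vs pred
k=((px[:,0]<15)|(px[:,0]>170))&(px[:,1]>60)
cv2.imwrite("pics/s5.png",cv2.resize(c["pixels"][210:290,205:295],(675,600),interpolation=2)[:,:,::-1])
E
```

```text
eef_pos: [435.5, -307.2, 79.7]
tcp_rot: [179.5, 0.2, 66.7]
wrist_force: [2.3, -0.2, -0.6]
opening: 38.9
finger_force: 30.0
eef_pos: [458.5, -176.5, 75.5]
tcp_rot: [-180.0, 0.0, 66.8]
wrist_force: [0.2, -0.6, 0.3]
opening: 39.1
finger_force: 30.0
eef_pos: [473.1, -46.8, 75.4]
tcp_rot: [-180.0, 0.0, 66.8]
wrist_force: [0.2, 0.4, -0.7]
opening: 38.9
finger_force: 30.0
eef_pos: [499.5, 77.9, 75.4]
tcp_rot: [-180.0, 0.0, 66.8]
wrist_force: [0.5, -0.3, -0.1]
opening: 38.7
finger_force: 30.0
eef_pos: [524.4, 163.8, 75.5]
tcp_rot: [179.9, -0.1, 66.9]
wrist_force: [-0.1, -0.9, -0.6]
opening: 39.1
finger_force: 30.0
t: 20.28
eef_pos: [522.2, 160.7, 75.2]
tcp_rot: [-179.9, 0.1, 66.8]
wrist_force: [-1.1, 0.2, -0.2]
opening: 39.2
finger_force: 30.0
20.2833 [522.20706153 160.70713262  75.17326988] tool 353.43085188283686 416.6696899519607
seen 214 [242.5 228.5] [260.5 258.5] [497.93190866 138.16943783  77.7292168 ] [571.46363502 237.47992153 107.6018381 ]
pred [242.94027848 243.19471776] [259.80183045 259.09492366]
```

View pics/s5.png

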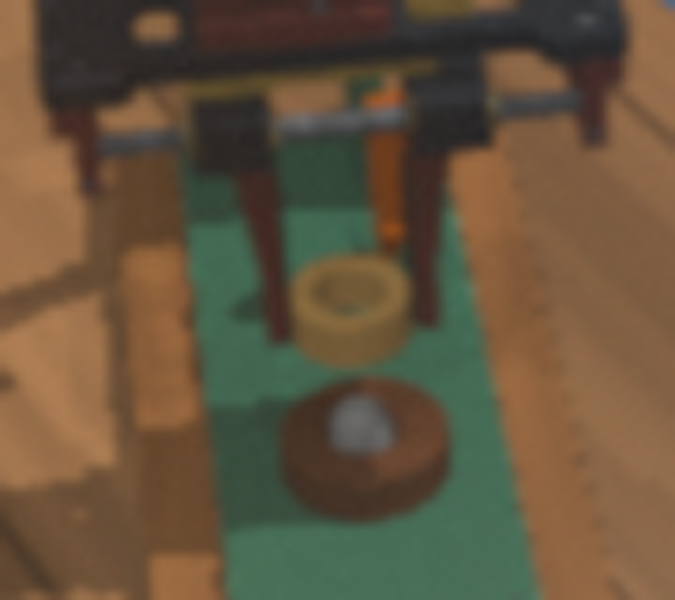

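The pale ring at crop (350,310) is held level above the post (360,425), within about 1 mm of the predicted outline. I'll go down in stages.

```bash
python3 -m pendant '[{"xyz":[0.03,0.02,0.4],"rot":[0,0,0],"fingers":0.3},{"xyz":[0,0,0.4],"rot":[0,0,0],"fingers":0.3},{"xyz":[0,0,0.4],"rot":[0,0,0],"fingers":0.3},{"xyz":[0,0,0.2],"rot":[0,0,0],"fingers":0.3},{"xyz":[0,0,0],"rot":[0,0,0],"fingers":0.3}]'
python3 -m pendant '[{"xyz":[0,0,0.1],"rot":[0,0,0],"fingers":0.3},{"xyz":[0,0,0.1],"rot":[0,0,0],"fingers":0.3},{"xyz":[0,0,0],"rot":[0,0,0],"fingers":0.3}]'
python3 -m pendant '[{"xyz":[0,0,0.1],"rot":[0,0,0],"fingers":0.3},{"xyz":[0,0,0.05],"rot":[0,0,0],"fingers":0.3},{"xyz":[0,0,0],"rot":[0,0,0],"fingers":0.3}]'
```

```text
t: 20.75
eef_pos: [522.1, 161.7, 38.5]
tcp_rot: [-179.8, 0.1, 66.8]
wrist_force: [-0.3, -0.5, -1.3]
opening: 39.1
finger_force: 30.0
t: 21.0
eef_pos: [523.7, 162.3, 35.2]
tcp_rot: [-180.0, 0.0, 66.8]
wrist_force: [0.2, 0.3, -0.3]
opening: 39.0
finger_force: 30.0
t: 21.25
eef_pos: [523.7, 162.3, 31.6]
tcp_rot: [-180.0, 0.0, 66.8]
wrist_force: [0.3, 1.4, -1.1]
opening: 38.9
finger_force: 30.0
```

```bash
python3 -m pendant '[{"xyz":[0,0,0.02],"rot":[0,0,0],"fingers":0.75},{"xyz":[0,0,0],"rot":[0,0,0],"fingers":0.75},{"xyz":[0,0,0],"rot":[0,0,0],"fingers":0.75},{"xyz":[0,0,0],"rot":[0,0,0],"fingers":0.75},{"xyz":[0,0,-0.3],"rot":[0,0,0],"fingers":0.75}]'
python3 -m pendant '[{"xyz":[0,0,-1],"rot":[0,0,0],"fingers":0.75},{"xyz":[-0.5,0,-1],"rot":[0,0,0],"fingers":0.75},{"xyz":[-0.5,0,-1],"rot":[0,0,0],"fingers":0},{"xyz":[-0.5,0,-1],"rot":[0,0,0],"fingers":0},{"xyz":[0,0,-1],"rot":[0,0,0],"fingers":0}]' |tail -5
python3 -m pendant '[{"xyz":[0,0,-1],"rot":[0,0,0],"fingers":0},{"xyz":[0,0,-1],"rot":[0,0,0],"fingers":0},{"xyz":[0,0,-1],"rot":[0,0,0],"fingers":0},{"xyz":[0,0,-1],"rot":[0,0,0],"fingers":0},{"xyz":[0,0,-1],"rot":[0,0,0],"fingers":0}]' |tail -5
python3 -m pendant '[{"xyz":[0,0,-1],"rot":[0,0,0],"fingers":0},{"xyz":[0,0,-0.9],"rot":[0,0,0],"fingers":0},{"xyz":[0,0,0],"rot":[0,0,0],"fingers":0},{"xyz":[0,0,0],"rot":[0,0,0],"fingers":0},{"xyz":[0,0,0],"rot":[0,0,0],"fingers":0}]'
python3 - <<'E'
from h import *
from rig import r,imaging
s=r.read_state();R_=np.array([.394,.919])
print(s["t"],s["eef_pos"],s["tcp_rot"],s["opening"],go(s,[*(np.array([522.5,161])+84*R_),325]))
cs={n:imaging.camera(n) for n in("top","side")}
for n in cs:
    c=cs[n];pickle.dump(c,open(f"pics/{n}6.pkl","wb"));b=(235,290,235,290) if n=="top" else (225,280,240,290)
    uv=box(*b);P=cloud(c,uv);px=hsv(c)[uv[:,1],uv[:,0]]
    k=(px[:,0]>14)&(px[:,0]<28)&(px[:,1]>80)&(np.hypot(P[:,0]-521,P[:,1]-160)<30)&(P[:,2]>52)&(P[:,2]<64)
    if k.sum():q=plane(c,uv[k],58)[:,:2].astype(np.float32);print(n,k.sum(),cv2.minEnclosingCircle(q),np.median(P[k][:,2]))
    uv=box(195,270,130,260);P=cloud(c,uv);px=hsv(c)[uv[:,1],uv[:,0]]
    rd=((px[:,0]<6)|(px[:,0]>174))&(px[:,1]>150)&(P[:,2]>280)&(P[:,2]<335)
    if rd.sum():print("handle",rd.sum(),P[rd].mean(0))
cv2.imwrite("pics/s6.png",cv2.resize(cs["side"]["pixels"][60:300,150:390],(600,600),interpolation=2)[:,:,::-1])
E
```

```text
t: 21.67
eef_pos: [522.8, 162.1, 38.0]
tcp_rot: [-179.9, 0.1, 66.8]
wrist_force: [-0.3, 0.1, -0.2]
opening: 65.5
finger_force: 0.0
eef_pos: [507.5, 126.3, 165.3]
tcp_rot: [-180.0, 0.1, 66.8]
wrist_force: [-0.1, 0.1, 0.7]
opening: 49.5
finger_force: 0.0
eef_pos: [508.5, 127.8, 290.7]
tcp_rot: [180.0, -0.0, 66.8]
wrist_force: [0.3, 0.7, 0.3]
opening: 16.1
finger_force: 0.0
t: 22.92
eef_pos: [508.3, 127.8, 335.7]
tcp_rot: [-180.0, 0.0, 66.8]
wrist_force: [0.1, -0.2, -0.2]
opening: 0.5
finger_force: 0.0
22.9167 [508.31896821 127.77113976 335.72475809] [-1.79957668e+02  3.00336555e-02  6.68057735e+01] 0.5467312202314384 [ 4.81 -0.    0.43]
top 20 ((517.7324829101562, 163.92813110351562), 16.11195182800293) 56.81880937343317
handle 49 [545.97730614 239.72059412 317.79732291]
side 123 ((520.2214965820312, 160.11904907226562), 22.559127807617188) 57.09334113811509
handle 183 [551.91938939 235.82236706 314.83548508]
```

View pics/s6.png

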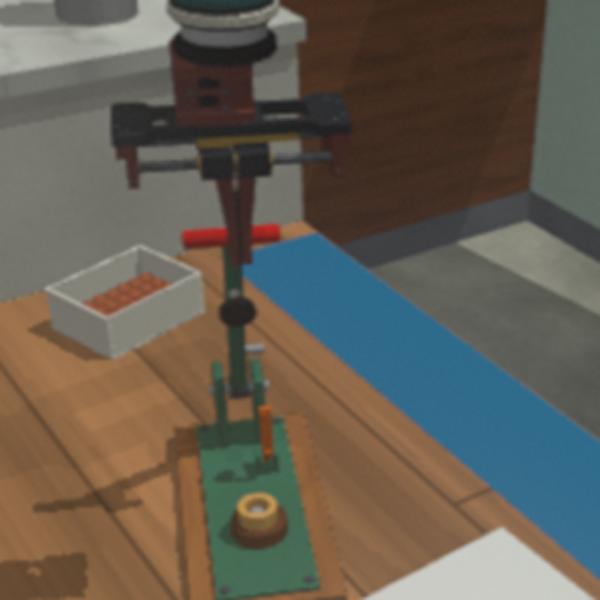

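The stack is in place: pale ring on the dark ring at crop (258,512), top at about 57–58 mm, lever raised, fingers closed. Next I check the fingertip height against the handle before pressing.

Run:
```python
from h import *
c=ld("side6");print((proj(c,[[508.3,127.8,351],[508.3,127.8,319]])-[150,60])*2.5)
uv=box(235,258,130,172);P=cloud(c,uv);k=(np.hypot(P[:,0]-508,P[:,1]-128)<35)&(P[:,2]>300)
print(k.sum(),np.percentile(P[k][:,2],[0,2,5]),P[k][P[k][:,2]<370].mean(0))
b=165-235*np.cos(1.22-np.arange(0,1.26,.1));z=90+235*np.sin(1.22-np.arange(0,1.26,.1))
for i in range(13):print(round(i*.1,1),"y",b[i].round(),"zTCP",(z[i]-6.6).round(),"units",(np.diff(b)[i-1]/25).round(2),(-np.diff(z)[i-1]/25).round(2) if i else '')
```

```text
[[239.93551527 257.73660741]
 [242.41710554 292.0750986 ]]
419 [351.38672475 354.64372444 357.28420453] [503.09151946 117.96071673 360.82501655]
0.0 y 84.0 zTCP 304.0 units -0.07 
0.1 y 63.0 zTCP 295.0 units -0.87 0.37
0.2 y 42.0 zTCP 284.0 units -0.82 0.45
0.3 y 23.0 zTCP 270.0 units -0.78 0.53
0.4 y 5.0 zTCP 255.0 units -0.72 0.61
0.5 y -12.0 zTCP 238.0 units -0.65 0.67
0.6 y -26.0 zTCP 220.0 units -0.58 0.74
0.7 y -39.0 zTCP 200.0 units -0.51 0.79
0.8 y -50.0 zTCP 179.0 units -0.43 0.84
0.9 y -58.0 zTCP 157.0 units -0.34 0.88
1.0 y -64.0 zTCP 135.0 units -0.25 0.91
1.1 y -68.0 zTCP 112.0 units -0.16 0.93
1.2 y -70.0 zTCP 88.0 units -0.07 0.94
```

Tips confirmed at 351 mm. I'll move over the handle, touch it, and follow its arc for the first half.

```bash
python3 -m pendant '[{"xyz":[0.96,0,0],"rot":[0,0,0],"fingers":0},{"xyz":[0.96,0,0],"rot":[0,0,0],"fingers":0},{"xyz":[0.96,0,0],"rot":[0,0,0],"fingers":0},{"xyz":[0.96,0,0],"rot":[0,0,0],"fingers":0},{"xyz":[0.96,0,0],"rot":[0,0,0],"fingers":0}]' 20|tail -5
python3 -m pendant '[{"xyz":[0,0,0.4],"rot":[0,0,0],"fingers":0},{"xyz":[0,0,0.4],"rot":[0,0,0],"fingers":0},{"xyz":[0,0,0.4],"rot":[0,0,0],"fingers":0},{"xyz":[0,0,0],"rot":[0,0,0],"fingers":0}]'
python3 -m pendant '[{"xyz":[0,0,0.1],"rot":[0,0,0],"fingers":0},{"xyz":[-0.43,0,0.18],"rot":[0,0,0],"fingers":0},{"xyz":[-0.43,0,0.18],"rot":[0,0,0],"fingers":0},{"xyz":[-0.41,0,0.22],"rot":[0,0,0],"fingers":0},{"xyz":[-0.41,0,0.22],"rot":[0,0,0],"fingers":0}]'
python3 -m pendant '[{"xyz":[-0.39,0,0.27],"rot":[0,0,0],"fingers":0},{"xyz":[-0.39,0,0.27],"rot":[0,0,0],"fingers":0},{"xyz":[-0.36,0,0.3],"rot":[0,0,0],"fingers":0},{"xyz":[-0.36,0,0.3],"rot":[0,0,0],"fingers":0},{"xyz":[0,0,0],"rot":[0,0,0],"fingers":0}]'
python3 - <<'E'
from h import *
from rig import r,imaging
s=r.read_state();print(s["t"],s["eef_pos"],s["wrist_force"])
c=imaging.camera("side");uv=box(190,290,130,270);P=cloud(c,uv);px=hsv(c)[uv[:,1],uv[:,0]]
rd=((px[:,0]<6)|(px[:,0]>174))&(px[:,1]>150)&(P[:,2]>60)&(P[:,2]<335)
q=P[rd]-[522,160.5,0];print(rd.sum(),"handle jig x,y,z",(q@[.919,-.394,0]).mean(),(q@[.394,.919,0]).mean(),q[:,2].mean())
E
```

```text
eef_pos: [555.9, 238.9, 334.6]
tcp_rot: [-179.9, 0.1, 66.8]
wrist_force: [-0.3, -1.1, 0.1]
opening: 0.4
finger_force: 0.0
t: 23.77
eef_pos: [554.8, 236.4, 303.8]
tcp_rot: [-179.9, 0.2, 66.8]
wrist_force: [0.4, -0.2, 0.3]
opening: 0.4
finger_force: 0.4
t: 24.18
eef_pos: [538.9, 197.8, 284.2]
tcp_rot: [180.0, 0.0, 66.8]
wrist_force: [-1.2, -1.7, 6.5]
opening: 0.3
finger_force: 3.4
t: 24.6
eef_pos: [522.8, 161.0, 254.6]
tcp_rot: [-180.0, 0.3, 66.7]
wrist_force: [-3.6, -5.4, 9.6]
opening: 0.4
finger_force: 4.9
24.6 [522.79629368 161.03276217 254.57852631] [-3.55023959 -5.39347983  9.6104806 ]
230 handle jig x,y,z 0.0767088530907996 0.666719171845731 265.6910471549574
```

The lever is following (handle at jig y ≈ 1, z ≈ 265, force about 10 N). Continuing the arc to just before level.

```bash
python3 -m pendant '[{"xyz":[-0.33,0,0.34],"rot":[0,0,0],"fingers":0},{"xyz":[-0.33,0,0.34],"rot":[0,0,0],"fingers":0},{"xyz":[-0.29,0,0.37],"rot":[0,0,0],"fingers":0},{"xyz":[-0.29,0,0.37],"rot":[0,0,0],"fingers":0},{"xyz":[-0.25,0,0.4],"rot":[0,0,0],"fingers":0}]'
python3 -m pendant '[{"xyz":[-0.25,0,0.4],"rot":[0,0,0],"fingers":0},{"xyz":[-0.21,0,0.42],"rot":[0,0,0],"fingers":0},{"xyz":[-0.21,0,0.42],"rot":[0,0,0],"fingers":0},{"xyz":[-0.17,0,0.44],"rot":[0,0,0],"fingers":0},{"xyz":[-0.17,0,0.44],"rot":[0,0,0],"fingers":0}]'
python3 -m pendant '[{"xyz":[-0.12,0,0.46],"rot":[0,0,0],"fingers":0},{"xyz":[-0.12,0,0.46],"rot":[0,0,0],"fingers":0},{"xyz":[-0.08,0,0.47],"rot":[0,0,0],"fingers":0},{"xyz":[-0.08,0,0.47],"rot":[0,0,0],"fingers":0},{"xyz":[0,0,0],"rot":[0,0,0],"fingers":0}]'
python3 - <<'E'
from h import *
from rig import r,imaging
s=r.read_state();print(s["t"],s["eef_pos"],s["wrist_force"])
c=imaging.camera("side");uv=box(190,300,130,330);P=cloud(c,uv);px=hsv(c)[uv[:,1],uv[:,0]]
rd=((px[:,0]<6)|(px[:,0]>174))&(px[:,1]>150)&(P[:,2]>60)&(P[:,2]<335)
q=P[rd]-[522,160.5,0];print(rd.sum(),"handle jig x,y,z",(q@[.919,-.394,0]).mean(),(q@[.394,.919,0]).mean(),q[:,2].mean())
E
```

```text
t: 25.07
eef_pos: [509.7, 128.3, 209.9]
tcp_rot: [179.9, 0.1, 66.7]
wrist_force: [-1.3, -4.2, 5.5]
opening: 0.5
finger_force: 2.9
t: 25.48
eef_pos: [499.7, 105.6, 156.4]
tcp_rot: [179.9, 0.1, 66.8]
wrist_force: [0.0, -2.9, 4.6]
opening: 0.3
finger_force: 2.3
t: 25.9
eef_pos: [494.6, 96.8, 108.6]
tcp_rot: [-179.9, 0.1, 66.7]
wrist_force: [-1.3, -3.6, 4.5]
opening: 0.0
finger_force: 2.1
25.9 [494.58990602  96.80403138 108.59920773] [-1.2706051  -3.63272044  4.49513231]
225 handle jig x,y,z 0.5837891132809586 -71.60532110099494 120.36030894991862
```

```bash
python3 -m pendant '[{"xyz":[-0.03,0,0.4],"rot":[0,0,0],"fingers":0},{"xyz":[-0.02,0,0.4],"rot":[0,0,0],"fingers":0},{"xyz":[0,0,0.2],"rot":[0,0,0],"fingers":0},{"xyz":[0,0,0.14],"rot":[0,0,0],"fingers":0},{"xyz":[0,0,0],"rot":[0,0,0],"fingers":0}]'
python3 -m pendant '[{"xyz":[0,0,0.1],"rot":[0,0,0],"fingers":0},{"xyz":[0,0,0.06],"rot":[0,0,0],"fingers":0},{"xyz":[0,0,0],"rot":[0,0,0],"fingers":0},{"xyz":[0,0,0],"rot":[0,0,0],"fingers":0}]'
```

```text
t: 26.37
eef_pos: [495.7, 96.5, 81.8]
tcp_rot: [180.0, 0.1, 66.8]
wrist_force: [-1.7, -5.1, 8.6]
opening: 0.1
finger_force: 4.4
t: 26.7
eef_pos: [495.8, 96.4, 78.5]
tcp_rot: [180.0, 0.1, 66.8]
wrist_force: [-2.5, -5.0, 9.8]
opening: 0.4
finger_force: 5.0
```

```bash
python3 -m pendant '[{"xyz":[0,0,0.08],"rot":[0,0,0],"fingers":0},{"xyz":[0,0,0.04],"rot":[0,0,0],"fingers":0},{"xyz":[0,0,0],"rot":[0,0,0],"fingers":0},{"xyz":[0,0,0],"rot":[0,0,0],"fingers":0}]'
python3 -m pendant '[{"xyz":[0,0,-0.1],"rot":[0,0,0],"fingers":0},{"xyz":[0,0,-0.1],"rot":[0,0,0],"fingers":0},{"xyz":[0,0,-0.15],"rot":[0,0,0],"fingers":0},{"xyz":[0,0,-0.15],"rot":[0,0,0],"fingers":0},{"xyz":[0,0,0],"rot":[0,0,0],"fingers":0}]'
```

```text
t: 27.03
eef_pos: [495.8, 96.4, 75.6]
tcp_rot: [180.0, 0.1, 66.8]
wrist_force: [-2.3, -6.2, 11.0]
opening: 0.6
finger_force: 5.6
t: 27.45
eef_pos: [496.3, 97.6, 87.9]
tcp_rot: [180.0, -0.1, 66.8]
wrist_force: [0.9, -0.0, -0.2]
opening: 0.4
finger_force: 0.0
```

The force is zero at TCP 88, so the catch is holding. I'll retreat up and away, then verify.

```bash
python3 -m pendant '[{"xyz":[0,0,-0.5],"rot":[0,0,0],"fingers":0},{"xyz":[0,0,-1],"rot":[0,0,0],"fingers":0},{"xyz":[-1,0,-1],"rot":[0,0,0],"fingers":0},{"xyz":[-1,0,-1],"rot":[0,0,0],"fingers":0},{"xyz":[-1,0,-0.5],"rot":[0,0,0],"fingers":0}]' |tail -5
python3 -m pendant '[{"xyz":[-1,0,0],"rot":[0,0,0],"fingers":0},{"xyz":[-1,0,0],"rot":[0,0,0],"fingers":0},{"xyz":[-1,0,0],"rot":[0,0,0],"fingers":0},{"xyz":[-1,0,0],"rot":[0,0,0],"fingers":0},{"xyz":[0,0,0],"rot":[0,0,0],"fingers":0}]' |tail -5
python3 -m pendant '[{"xyz":[0,0,0],"rot":[0,0,0],"fingers":0},{"xyz":[0,0,0],"rot":[0,0,0],"fingers":0}]' |tail -3
python3 - <<'E'
from h import *
from rig import r,imaging
cs={n:imaging.camera(n) for n in("top","side")}
for n in cs:
    c=cs[n];uv=box(190,320,130,330);P=cloud(c,uv);px=hsv(c)[uv[:,1],uv[:,0]]
    rd=((px[:,0]<6)|(px[:,0]>174))&(px[:,1]>150)&(P[:,2]>60)&(P[:,2]<335)
    q=P[rd]-[522,160.5,0];print(n,rd.sum(),"handle jig x,y,z",(q@[.919,-.394,0]).mean(),(q@[.394,.919,0]).mean(),q[:,2].mean())
a=cv2.resize(cs["top"]["pixels"][200:310,185:315],(400,338),interpolation=2);b=cv2.resize(cs["side"]["pixels"][210:310,200:318],(400,338),interpolation=2)
cv2.imwrite("pics/c7.png",np.hstack([a,b])[:,:,::-1])
E
```

```text
eef_pos: [467.2, 28.2, 189.4]
tcp_rot: [179.9, -0.1, 66.9]
wrist_force: [1.2, -0.0, 0.0]
opening: 0.6
finger_force: 0.0
eef_pos: [425.3, -65.9, 186.9]
tcp_rot: [-180.0, 0.1, 66.7]
wrist_force: [-1.3, -0.4, -0.3]
opening: 0.7
finger_force: 0.0
wrist_force: [0.0, -0.2, -0.2]
opening: 0.3
finger_force: 0.0
top 188 handle jig x,y,z 0.101425151678681 -68.55619760930954 99.5256208080751
side 175 handle jig x,y,z -7.774478279542361 -78.15657907790174 102.99765587818902
```

View pics/c7.png

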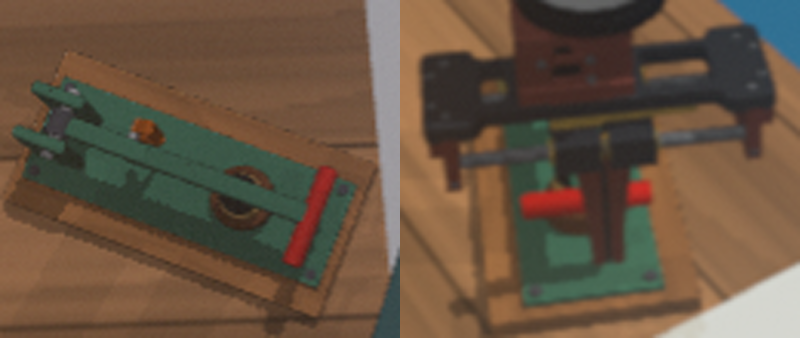

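The lever lies level over the post with no robot contact: handle at crop (310,215), top surface at 99.5 mm, which matches level. The orange catch is over the pin and the rings are concentric under the pad. Handing in.

```bash
python3 -c "
from rig import order
print(order.hand_in())"
```

```text
the job is handed in; nothing more can be done
None
```

I handed the job in: both rings are home on the post, wide under narrow, and the lever stays down on its catch with the arm clear; `order.hand_in()` returned no verdict, and I took no final position check of the bystanders.

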